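# Fill a label-read parts jar with nuts at the tipping-pan filling station

## Task

Fill the parts jar at the filling station: set the empty jar upright in the pocket of the loading slide, turned so that its label squarely faces the label reader, and push the slide fully home so that the jar stands under the funnel. Then pull the pan's bail to tip the pan and pour all six nuts through the funnel into the jar, and let the pan go back down. Leave the jar there with its label still facing the reader, and leave the other things on the bench where they are.

Things in the scene. Friction and masses are not known exactly. Their poses are not given: they have to be found in the camera images.
- station: filling station, grey metal, fixed to the bench. Origin: on the bench under the axis of the funnel's spout; its y runs along the loading slide (pulled out to +y), its -x is the open front. Base 6 mm thick, x -50..50, y -100..260 mm. Two cheeks 5 mm thick, 213 mm high, at y = +-64, x 42..90 mm carry funnel and pan. No room for a hand under the funnel: the jar goes in on the slide.
- spout (a point): centre of the lower end of the steel funnel's spout, 105 mm above the bench, on the station's z axis; spout 46 mm outside, 40 mm inside diameter. The round funnel above it is 151 mm across at its rim, 198 mm above the bench.
- reader (a point): middle of the window of the label reader, a black block 48 x 30 x 52 mm on the base at the far (-y) end of the slide's way; the window looks to the station's +y, 60 mm from the spout's axis, 36 mm above the bench.
- slide (a joint): travel of the loading slide in m: 0 = pulled out (start), 0.155 = fully home on its stop, the pocket then exactly under the spout. It moves along the station's -y and stays where it is left; about 2 N of friction.
- pocket (a point): centre of the slide's round jar pocket, on its floor, 13 mm above the bench; moves with the slide (155 mm to the station's +y of the spout's axis when out). Low plastic ring, inside diameter 67 to 69 mm, 11 mm high above that floor; it only centres the jar to about 4 mm and lets it turn.
- push_plate (a point): middle of the outer (+y) face of the slide's black upright push plate, 50 mm above the bench; plate 50 mm wide (station x), 10 mm thick, its top 69 mm above the bench; it stands 120 mm to the station's +y of the pocket's centre. Push it towards the station's -y, until the stop.
- pan (a joint): tilt of the steel tipping pan in rad: 0 = level at rest, 1.15 = fully tipped on its stop. The pan falls back to 0 by its own weight when let go; 2 to 3 N at the bail tip it. The nuts begin to slide at about 0.45 to 0.65 rad.
- pan_hinge (a point): middle of the pan's hinge line (along the station's y) at its front lip, 50 mm behind (+x of) the spout's axis, 203 mm above the bench. The pan's tray reaches 115 mm back (+x) from here, 70 mm wide at the lip, 104 mm at the back, walls 28 mm high.
- bail (a point): middle of the pan's bail: horizontal round black grip, 13 mm thick, 64 mm long (station y), on two arms 88 mm from the hinge, over the tray with 45 mm or more free below. At rest it leans back: 42 mm behind (+x), 77 mm above the hinge. Hooked from behind and pulled to the front (-x) it swings over and tips the pan to the funnel; at full tilt it is 53 mm in front of, 70 mm above the hinge.
- jar: empty open black plastic jar, 60 mm outside diameter, 85 mm high, wall 3 mm, mouth 54 mm, 120 g, standing on the bench left of the station. Origin: centre of its underside, z up its axis; its label is on its own -x side. The band above the label holder (48 to 85 mm up) is plain and round, so it can be taken there from above at any yaw.
- label (a point): middle of the jar's label: white bar-code card in an aluminium holder 32 mm wide, 8 to 44 mm above the jar's foot, standing 4 mm out of the wall, on the jar's own -x side, 34 mm from its axis.
- nut0: one of six like M10 steel hex nuts, 16 mm across flats, 10 mm high, 12 g, lying in the pan; origin: centre of its underside
- nut1: one of six like M10 steel hex nuts, 16 mm across flats, 10 mm high, 12 g, lying in the pan; origin: centre of its underside
- nut2: one of six like M10 steel hex nuts, 16 mm across flats, 10 mm high, 12 g, lying in the pan; origin: centre of its underside
- nut3: one of six like M10 steel hex nuts, 16 mm across flats, 10 mm high, 12 g, lying in the pan; origin: centre of its underside
- nut4: one of six like M10 steel hex nuts, 16 mm across flats, 10 mm high, 12 g, lying in the pan; origin: centre of its underside
- nut5: one of six like M10 steel hex nuts, 16 mm across flats, 10 mm high, 12 g, lying in the pan; origin: centre of its underside
- bolt: bystander: big hex bolt standing on its head, 77 mm tall, behind the slide
- oil_bottle: bystander: small oil bottle, 90 mm tall, to the right of the station
- tape: bystander: black tape roll, 62 mm, lying beyond the jar
- spanner: bystander: combination spanner, 178 mm, lying to the right
There are look-alikes about, which are no part of the job. Leave any purple look-alike of the jar alone.

How it is judged:
By the outcome, as a careful person would: the job done as asked, in the order asked, and still so for the second after the job is handed in, with the robot touching nothing.
It also fails if it takes over 67 s, if anything falls off the work surface, if the arm or the gripper's body presses on something with over 40 N, if the wrist force passes 120 N, or if a joint passes its speed limit or range.

## Robot

A 6-joint arm with a two-finger parallel gripper is mounted at the origin on a cart in front of the work surface, level with it; the furniture and walls round the work are solid. World frame = base frame: x ahead of the robot, y to its left, z up, the work surface at z = 0. Lengths are in m, angles in rad, forces in N, time in s.
With the tool pointing down it reaches from about 0.3 to 0.825 m from the base axis. Payload 5.4 kg.
Tool frame: the origin (TCP) lies at the very end of the fingers, on their centre line; the grasp point (between the pads) lies manip.hold_point_z behind it (manip.hold_point_z is the distance from the TCP to the grasp point, in m); z points along the fingers, y is the line along which they close (so a half turn about z gives the same grasp; the last joint's range is limited). The gripper opens to 92 mm and grips with 3 to 60 N. Pads are 20 mm wide; open, the fingers measure 128 mm over their backs; the gripper's body (75 mm by 189 mm) begins 69 mm behind the grasp point.
Start: joints at [1.076, 0.158, 1.597, -0, 1.386, -0.21], TCP at [0.162, 0.552, 0.215] pointing down, gripper open.
Joint ranges: [-2.91, 2.91], [-0.94, 2.29], [0.18, 2.7], [-1.29, 4.43], [0.17, 2.64], [-3, 3]. Speed limits (rad/s): [2.57, 2.57, 3.14, 3.14, 3.14, 3.14].

## Interface

Orientations are given as a unit quaternion [x, y, z, w].
In Python, from station import manip gives the robot as it stands.
- The arm moves only by the tool jog_arm, never from a script. Its argument "increments" is a list of rows, each an object of numbers: "tx", "ty", "tz": the shift along the tool's x, y, z scaled (see below); "ax", "ay", "az": the turn, a rotation vector about the tool's x, y, z scaled (see below); "hand": the opening, from 0 (shut) to 1 (fully open). In form: [{"tx": .., "ty": .., "tz": .., "ax": .., "ay": .., "az": .., "hand": ..}, ...]. A call has 1 to 8 rows; each row is the pose to reach, as a shift and turn from the pose commanded when the call began, along the tool's axes at that moment; what a row does not reach only later rows make up. The controller multiplies each number of a shift by 20 cm and each number of a turn by pi/2 rad. A row lasts 1/12 s, in which the tool goes at most 41.7 mm and 7.16 degrees, less where a joint would pass 70% of its speed; a pose out of reach is approached as far as the arm can. A call with a number of a shift or a turn outside -1 to 1 is refused whole. A call with a gripper value outside its range is refused whole. The fingers move at their own pace and stop on an object; "squeeze" is the grip in N (left out, the last holds). Time passes only in rows, so rows that repeat a pose let the fingers close. It gives the time, the measured TCP pose, the force, the opening and the grip force at its end, in the units of the state.
- manip.get_state(): the state, without advancing time (a new reading comes with each control period).
- manip.camera(name): name is "scene" or "top"; returns a dict with "img" (384x512x3 uint8, blue, green, red), "z_map" (384x512 float32, m along the optical axis (not along the pixel's ray), 0 where there is no reading), "fx", "fy", "cx", "cy" (pixels), "extrinsics" (4x4, takes a point from world to camera coordinates). Camera axes: x right, y down, z forward; pixel columns grow to the right and rows downward; lengths in m; the calibration is good to about 2 mm. A picture is of the moment at which its call begins.
- manip.finish_job(): hands the job in; it is judged then, once.
The state is a dict: "clock": time; "joint_positions": joint angles; "dq": joint speeds; "effort": joint torques, N m; "tcp_pos": TCP position; "eef_rot": TCP orientation; "wrist_force": force on the tool from outside, world axes, zero at the start; "moment": the same for the moment, N m; "grip_width": finger opening in m; "gripper_force": force on a finger pad.
Only numpy, scipy, OpenCV 4.12 (cv2) and the standard library are available. Lean on these libraries where they do the work, as an engineer would, in place of code of your own. Each camera call takes 0.05 s, during which the arm holds its last target. There are 200 camera calls.

## Working session

There is one attempt and no reset: what is moved stays moved. The work goes in short steps, Python scripts to look and compute and a tool call to move; the robot and the scene stay as the last step left them, time stands still between calls to the robot, and variables do not carry over. Pictures are saved under pics/ and viewed, at most 10 in all, crops included, and the job is handed in when it is done.

Besides the shell and the picture viewer there is one more tool, called by a JSON object that holds its "name" and its "arguments", one argument or row to a line. jog_arm: Moves the arm, as the interface text tells. Shifts and turns lie within -1 to 1; 1 stands for 20 cm of shift or pi/2 rad of turn. Its arguments: {"type":"object","properties":{"increments":{"type":"array","items":{"type":"object","properties":{"tx":{"type":"number","minimum":-1,"maximum":1},"ty":{"type":"number","minimum":-1,"maximum":1},"tz":{"type":"number","minimum":-1,"maximum":1},"ax":{"type":"number","minimum":-1,"maximum":1},"ay":{"type":"number","minimum":-1,"maximum":1},"az":{"type":"number","minimum":-1,"maximum":1},"hand":{"type":"number"}}}},"squeeze":{"type":"number"}},"required":["increments"]}

```bash
ls; mkdir -p pics
cat > h.py <<'E'
import numpy as np, cv2
from station import manip
from scipy.spatial.transform import Rotation as R
def cam(n):
    c=manip.camera(n); c['E']=np.array(c['extrinsics']); return c
def cloud(c):
    z=c['z_map']; v,u=np.indices(z.shape)
    P=np.stack([(u-c['cx'])/c['fx']*z,(v-c['cy'])/c['fy']*z,z],-1)
    E=c['E']; W=(P-E[:3,3])@E[:3,:3]; W[z==0]=np.nan; return W
def ray(c,u,v,h):
    E=c['E']; d=E[:3,:3].T@np.array([(u-c['cx'])/c['fx'],(v-c['cy'])/c['fy'],1]); o=-E[:3,:3].T@E[:3,3]
    return o+d*(h-o[2])/d[2]
def proj(c,p):
    q=c['E'][:3,:3]@np.array(p)+c['E'][:3,3]; return q[0]/q[2]*c['fx']+c['cx'],q[1]/q[2]*c['fy']+c['cy']
E
python3 - <<'E'
from h import *
s=manip.get_state(); print(s, manip.hold_point_z)
for n in('scene','top'):
    c=cam(n); np.savez('pics/%s0.npz'%n,**{k:c[k] for k in c}); cv2.imwrite('pics/%s0.png'%n,cv2.resize(c['img'],(800,600),interpolation=cv2.INTER_CUBIC)); print(n,c['fx'],c['cx'],c['cy'],(-c['E'][:3,:3].T@c['E'][:3,3]).round(3))
E
```

```text
pics
{'clock': 0.0, 'joint_positions': array([ 1.07587860e+00,  1.59027228e-01,  1.59818876e+00, -1.08747745e-05,
        1.38621586e+00, -2.10121578e-01]), 'dq': array([ 0.00164762, -0.0018182 , -0.00049692, -0.00152926, -0.00072167,
        0.00126738]), 'effort': array([-1.45686481e-03, -3.85576701e+01, -3.22103870e+01,  6.99220528e-02,
        3.81290959e-02, -1.28704123e-04]), 'tcp_pos': array([0.16129038, 0.55127539, 0.21365296]), 'eef_rot': array([ 1.41916269e-01,  9.89878238e-01, -8.64891322e-04, -3.12487584e-04]), 'wrist_force': array([-0.12389268, -0.2394797 , -0.24061086]), 'moment': array([-0.00546367,  0.02003814,  0.01412103]), 'gripper_force': 0.0, 'grip_width': 0.09160369753895775} 0.0187
scene 428.32861638328313 246.77324905375053 200.66033213091262 [-0.012 -0.717  1.121]
top 357.35223450096464 258.03677865795777 195.27582415191063 [0.424 0.086 1.268]
```

View pics/scene0.png

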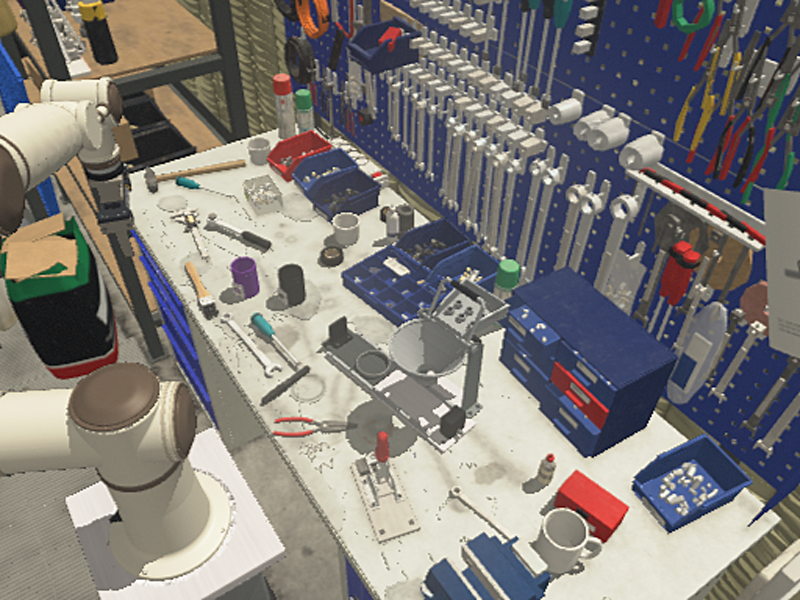

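View pics/top0.png

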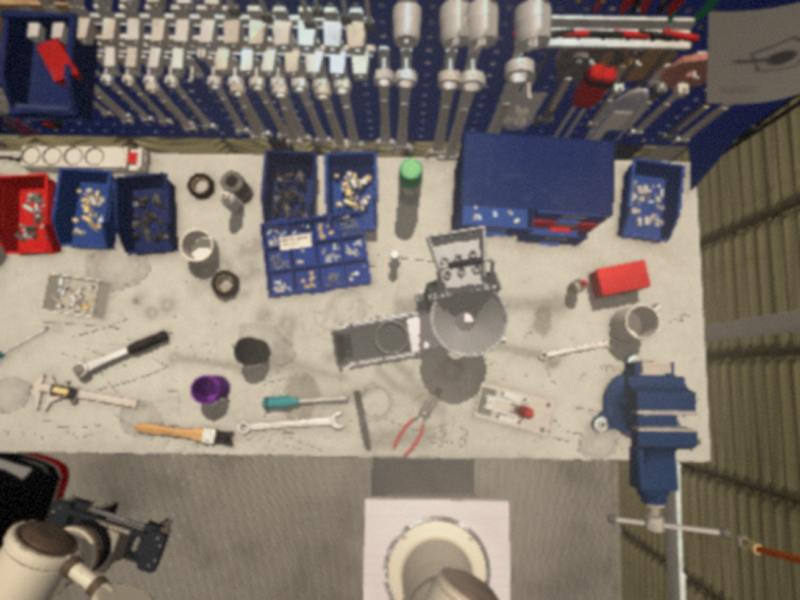

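The black jar is at scene (291,285) and top (252,352). Things it could be confused with: the purple jar at scene (244,278) / top (210,390), the white cup at top (198,248), the grey can at top (235,185) and the tape rolls at top (225,284) and (200,186). I choose the black one. The station's funnel is at top (467,318), and the slide points left to its push plate at about (340,345).

Run:
```python
from h import *
L=lambda n:dict(np.load('pics/%s0.npz'%n))
s,t=L('scene'),L('top')
def crop(c,u0,v0,u1,v1,w,h): return cv2.resize(c['img'][v0:v1,u0:u1],(w,h),interpolation=cv2.INTER_CUBIC)
a=crop(s,140,150,220,210,400,300); b=crop(t,130,200,210,260,400,300)
d=crop(s,190,170,320,300,400,300); e=crop(t,205,135,335,245,400,300)
cv2.imwrite('pics/m1.png',np.vstack([np.hstack([a,b]),np.hstack([d,e])]))
for n,c in(('scene',s),('top',t)):
    W=cloud(c); 
    for nm,lo,hi,x0,x1,y0,y1 in(('jar',.07,.095,.3,.6,.3,.7),('plate',.06,.075,.3,.6,.12,.5),):
        m=(W[...,2]>lo)&(W[...,2]<hi)&(W[...,0]>x0)&(W[...,0]<x1)&(W[...,1]>y0)&(W[...,1]<y1)
        k,lab,st,ce=cv2.connectedComponentsWithStats(m.astype('u1'),connectivity=8)
        for i in range(1,k):
            if st[i,4]>12:
                q=W[lab==i]; print(n,nm,st[i],q.mean(0).round(3),q.min(0).round(3),q.max(0).round(3),c['img'][lab==i].mean(0).round())
```

```text
scene jar [147 164  17  14 122] [0.383 0.494 0.079] [0.354 0.461 0.071] [0.413 0.528 0.09 ] [118.  80. 110.]
scene jar [178 169  16  14 115] [0.467 0.408 0.079] [0.438 0.377 0.07 ] [0.496 0.444 0.091] [72. 78. 80.]
scene plate [179 171  14   6  43] [0.475 0.432 0.067] [0.45  0.406 0.06 ] [0.493 0.444 0.075] [65. 71. 72.]
scene plate [148 172  16   8  50] [0.376 0.474 0.067] [0.354 0.461 0.06 ] [0.408 0.499 0.075] [104.  74.  97.]
scene plate [178 178  16   7  51] [0.457 0.389 0.068] [0.438 0.378 0.06 ] [0.487 0.417 0.074] [70. 76. 77.]
scene plate [210 202  12  10  43] [0.482 0.217 0.066] [0.459 0.21  0.06 ] [0.507 0.227 0.074] [86. 93. 95.]
top jar [150 216  19  18  91] [0.464 0.404 0.08 ] [0.436 0.377 0.07 ] [0.493 0.435 0.088] [70. 77. 82.]
top jar [122 240  20  19 103] [0.383 0.492 0.08 ] [0.353 0.462 0.07 ] [0.412 0.522 0.09 ] [109.  68. 105.]
top plate [215 214   5  14  43] [0.481 0.216 0.066] [0.459 0.208 0.06 ] [0.503 0.223 0.073] [72. 78. 83.]
top plate [165 221   5  11  14] [0.461 0.378 0.07 ] [0.443 0.376 0.063] [0.476 0.387 0.075] [61. 67. 72.]
top plate [137 241   6  12  17] [0.391 0.467 0.067] [0.373 0.462 0.06 ] [0.409 0.478 0.075] [87. 50. 82.]
```

View pics/m1.png

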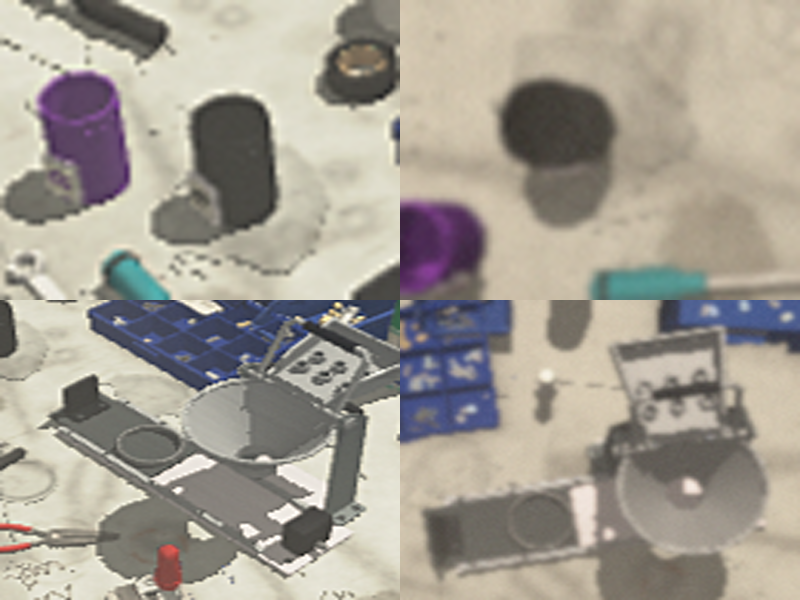

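The crop shows the black jar upright. Its grey label holder sticks out at lower left in the scene crop (205,195), facing roughly toward the robot and away from the scene's right. At the station, the pan holds six nuts, and the bail lies over them.

```bash
cat > m.py <<'E'
from h import *
from scipy.optimize import least_squares
def circ(p,r=None):
    f=lambda q:np.hypot(p[:,0]-q[0],p[:,1]-q[1])-(q[2] if r is None else r)
    x0=[*p.mean(0)[:2],.05][:3 if r is None else 2]
    return least_squares(f,x0,loss='soft_l1',f_scale=.002).x
def box(W,x0,x1,y0,y1,z0,z1):
    return (W[...,0]>x0)&(W[...,0]<x1)&(W[...,1]>y0)&(W[...,1]<y1)&(W[...,2]>z0)&(W[...,2]<z1)
E
python3 - <<'E'
from m import *
L=lambda n:dict(np.load('pics/%s0.npz'%n))
for n in('scene','top'):
    c=L(n); W=cloud(c); g=c['img'].astype(float)
    # bench height
    print(n,'bench z',np.nanmedian(W[box(W,.4,.6,.3,.4,-.02,.02)][:,2]).round(4))
    # jar: wall+rim points, outer radius 30
    q=W[box(W,.42,.51,.36,.45,.06,.1)]; print('jar rim z95',np.percentile(q[:,2],97).round(4))
    q=W[box(W,.42,.51,.36,.45,.05,.088)]; print('jar',circ(q,.029).round(4),len(q))
    # whole-silhouette top: dark pixel mask
    # funnel rim
    q=W[box(W,.38,.56,-.16,.06,.193,.203)]; print('rim',circ(q).round(4),len(q),np.nanmax(q[:,2]))
    q=W[box(W,.44,.52,.18,.24,.05,.066+.01)]; a=q[q[:,2]>.062]; print('plate top',a.mean(0).round(4))
    X=q[:,:2]-q[:,:2].mean(0); v=np.linalg.svd(X)[2][0]; print(' plate dir deg',np.degrees(np.arctan2(v[1],v[0])).round(1))
    q=W[box(W,.42,.51,.10,.19,.019,.03)]; print('ring',circ(q,.0365).round(4),len(q),np.percentile(q[:,2],[50,95]).round(4))
    # bail: high points
    q=W[box(W,.4,.65,-.15,.08,.262,.31)]; print('high',len(q),q.mean(0).round(4) if len(q) else'',q.min(0).round(3),q.max(0).round(3))
    # label: points off the cylinder
    m=box(W,.41,.53,.35,.47,.005,.046); q=W[m]; d=np.hypot(q[:,0]-.466,q[:,1]-.406); k=(d<.042)
    q=q[k]; d=d[k]; cc=g[m][k].mean(1); an=np.degrees(np.arctan2(q[:,1]-.406,q[:,0]-.466))
    for i in np.argsort(an): 
        if n=='scene': print(int(an[i]),round(d[i]*1e3,1),int(q[i,2]*1e3),int(cc[i]),end='; ')
    print()
E
```

```text
scene bench z -0.0007
jar rim z95 0.0863
jar [0.4669 0.4089] 228
rim [ 0.5323 -0.0469  0.0724] 183 0.20195982713109334
plate top [0.4837 0.2181 0.0676]
 plate dir deg -172.8
ring [0.4661 0.1551] 25 [0.0218 0.0268]
high 151 [ 0.6204 -0.0326  0.2801] [ 0.599 -0.084  0.262] [0.636 0.021 0.291]
-179 35.4 43 130; -176 33.3 33 76; -176 31.1 17 115; -175 28.5 41 134; -173 33.1 44 134; -173 32.6 14 125; -172 34.2 41 128; -171 32.0 24 99; -169 32.0 30 78; -169 30.9 40 134; -168 26.1 42 100; -168 30.6 9 122; -167 29.6 19 123; -166 32.8 37 105; -165 32.6 6 105; -160 29.9 42 138; -158 25.0 44 71; -158 33.2 30 91; -156 35.3 22 131; -153 34.2 42 128; -153 33.6 11 134; -152 27.2 16 136; -152 36.1 39 104; -152 28.8 7 140; -150 34.8 18 129; -150 36.7 9 113; -150 30.2 45 119; -150 31.2 40 144; -149 32.4 37 137; -149 29.8 14 135; -149 27.5 27 104; -148 35.9 24 134; -148 24.3 9 89; -147 35.4 29 134; -147 29.2 24 119; -145 36.3 36 127; -145 25.1 16 89; -145 29.3 35 107; -144 22.9 29 74; -144 29.0 40 104; -143 24.5 26 72; -142 29.5 45 79; -142 26.8 23 78; -140 23.6 5 67; -138 23.9 10 66; -138 19.5 27 69; 
[... 1502 characters left out ...]
1.4 5 200; 44 31.6 43 72; 51 30.9 43 71; 58 34.5 45 70; 58 33.4 41 70; 65 33.7 41 70; 65 30.2 39 73; 71 36.0 40 70; 72 31.4 39 72; 78 31.8 45 69; 79 31.2 40 71; 85 33.2 40 72; 160 35.7 7 121; 161 35.5 43 175; 161 33.5 28 125; 162 31.9 43 142; 163 32.5 39 134; 165 36.3 41 162; 167 35.5 16 129; 168 34.5 27 99; 170 35.4 23 103; 172 37.7 40 144; 172 32.4 18 101; 176 30.3 44 129; 178 32.8 26 90; 179 34.1 16 129; 
top bench z -0.0026
jar rim z95 0.087
jar [0.4646 0.4048] 131
rim [ 0.5303 -0.0483  0.0725] 168 0.20051643591955493
plate top [0.4813 0.2162 0.0665]
 plate dir deg -168.9
ring [0.5017 0.1032] 22 [0.0224 0.0265]
high 161 [ 0.6192 -0.0303  0.281 ] [ 0.598 -0.084  0.263] [0.631 0.019 0.288]
```

```bash
cat > to.py <<'E'
# usage: to.py x y z yaw(deg of tool y) -> increments (tool down) from the present pose
import sys; from h import *
s=manip.get_state(); q=R.from_quat(s['eef_rot']); p=np.array(s['tcp_pos'])
y=q.as_matrix()[:,1]; yaw=np.degrees(np.arctan2(y[1],y[0]))
print('clk',round(s['clock'],2),'tcp',p.round(4),'yaw',yaw.round(2),'tilt z',q.as_matrix()[:,2].round(3),'F',np.round(s['wrist_force'],1),'w',round(s['grip_width'],4),'gf',round(s['gripper_force'],1),'j6',round(s['joint_positions'][5],2))
a=list(map(float,sys.argv[1:]))
if a:
    d=np.array(a[:3])-p; b=np.radians(a[3]); T=np.array([[-np.sin(b)*-1,np.cos(b),0],[-np.cos(b),np.sin(b),0],[0,0,-1]]).T
    T=np.stack([np.cross([np.cos(b),np.sin(b),0],[0,0,-1]),[np.cos(b),np.sin(b),0],[0,0,-1]],1)
    w=(q.inv()*R.from_matrix(T)).as_rotvec()
    print('t',(q.inv().apply(d)/.2).round(3),'a',(w/(np.pi/2)).round(3))
E
python3 to.py .466 .407 .2 -83
python3 - <<'E'
from m import *
c=dict(np.load('pics/scene0.npz')); W=cloud(c); m=box(W,.41,.53,.35,.47,.01,.042); q=W[m]
k=(np.hypot(q[:,0]-.466,q[:,1]-.406)<.042)&(c['img'][m].mean(1)>85)&(q[:,0]<.445); q=q[k]
X=q[:,:2]-np.median(q[:,:2],0); v=np.linalg.svd(X[np.abs(X[:,0])<.008])[2]; print('label normal deg',np.degrees(np.arctan2(v[1,1],v[1,0])),q.mean(0),len(q))
E
```

```text
clk 0.1 tcp [0.1613 0.5513 0.2137] yaw 73.68 tilt z [-0.001 -0.002 -1.   ] F [-0.6 -0.7 -0.1] w 0.0921 gf 0.0 j6 -0.21
t [-1.665 -0.264  0.068] a [-1.000e-03  1.000e-03  1.741e+00]
label normal deg -165.62564372235585 [0.43560755 0.39914357 0.02831789] 34
```

{"name": "jog_arm", "arguments": {
  "increments": [
    {"tx": -0.83,"ty": -0.13,"az": 0.6,"hand": 1},
    {"tx": -0.83,"ty": -0.13,"az": 0.6,"hand": 1},
    {"tx": -0.83,"ty": -0.13,"az": 0.6,"hand": 1},
    {"tx": -0.83,"ty": -0.13,"az": 0.6,"hand": 1},
    {"tx": -0.83,"ty": -0.13,"az": 0.6,"hand": 1},
    {"tx": -0.83,"ty": -0.13,"az": 0.6,"hand": 1},
    {"tx": -0.83,"ty": -0.13,"az": 0.6,"hand": 1},
    {"tx": -0.83,"ty": -0.13,"az": 0.6,"hand": 1}
  ]
}}

```text
schema error: expected keys tx, ty, tz, ax, ay, az, hand
```

```bash
python3 to.py .466 .407 .2 -83
```

```text
clk 0.1 tcp [0.1613 0.5513 0.2137] yaw 73.68 tilt z [-0.001 -0.002 -1.   ] F [-0.6 -0.7 -0.1] w 0.0921 gf 0.0 j6 -0.21
t [-1.665 -0.264  0.068] a [-1.000e-03  1.000e-03  1.741e+00]
```

{"name": "jog_arm", "arguments": {
  "increments": [
    {"tx": -0.83,"ty": -0.13,"tz": 0,"ax": 0,"ay": 0,"az": 0.6,"hand": 1},
    {"tx": -0.83,"ty": -0.13,"tz": 0,"ax": 0,"ay": 0,"az": 0.6,"hand": 1},
    {"tx": -0.83,"ty": -0.13,"tz": 0,"ax": 0,"ay": 0,"az": 0.6,"hand": 1},
    {"tx": -0.83,"ty": -0.13,"tz": 0,"ax": 0,"ay": 0,"az": 0.6,"hand": 1},
    {"tx": -0.83,"ty": -0.13,"tz": 0,"ax": 0,"ay": 0,"az": 0.6,"hand": 1},
    {"tx": -0.83,"ty": -0.13,"tz": 0,"ax": 0,"ay": 0,"az": 0.6,"hand": 1},
    {"tx": -0.83,"ty": -0.13,"tz": 0,"ax": 0,"ay": 0,"az": 0.6,"hand": 1},
    {"tx": -0.83,"ty": -0.13,"tz": 0,"ax": 0,"ay": 0,"az": 0.6,"hand": 1}
  ]
}}

```text
clock: 0.77
tcp_pos: [0.3137, 0.4797, 0.214]
eef_rot: [0.579, 0.816, -0.001, -0.0]
wrist_force: [0.6, 0.3, 0.7]
grip_width: 0.0921
gripper_force: 0.0
```

```bash
python3 to.py .466 .407 .2 -79
```

```text
clk 0.77 tcp [0.3137 0.4797 0.214 ] yaw 19.3 tilt z [-0.001 -0.001 -1.   ] F [0.6 0.3 0.7] w 0.0921 gf 0.0 j6 0.44
t [-0.595  0.598  0.069] a [-0.000e+00  1.000e-03  1.092e+00]
```

{"name": "jog_arm", "arguments": {
  "increments": [
    {"tx": -0.595,"ty": 0.598,"tz": 0,"ax": 0,"ay": 0,"az": 0.6,"hand": 1},
    {"tx": -0.595,"ty": 0.598,"tz": 0,"ax": 0,"ay": 0,"az": 0.6,"hand": 1},
    {"tx": -0.595,"ty": 0.598,"tz": 0,"ax": 0,"ay": 0,"az": 0.6,"hand": 1},
    {"tx": -0.595,"ty": 0.598,"tz": 0,"ax": 0,"ay": 0,"az": 0.6,"hand": 1},
    {"tx": -0.595,"ty": 0.598,"tz": 0,"ax": 0,"ay": 0,"az": 0.6,"hand": 1},
    {"tx": -0.595,"ty": 0.598,"tz": 0,"ax": 0,"ay": 0,"az": 0.6,"hand": 1},
    {"tx": -0.595,"ty": 0.598,"tz": 0,"ax": 0,"ay": 0,"az": 0.6,"hand": 1},
    {"tx": -0.595,"ty": 0.598,"tz": 0,"ax": 0,"ay": 0,"az": 0.6,"hand": 1}
  ]
}}

```text
clock: 1.43
tcp_pos: [0.4663, 0.4079, 0.2138]
eef_rot: [0.886, 0.464, -0.001, -0.0]
wrist_force: [-0.5, 0.2, 0.4]
grip_width: 0.0915
gripper_force: 0.0
```

{"name": "jog_arm", "arguments": {
  "increments": [
    {"tx": 0,"ty": 0,"tz": 0.3,"ax": 0,"ay": 0,"az": 0.49,"hand": 1},
    {"tx": 0,"ty": 0,"tz": 0.3,"ax": 0,"ay": 0,"az": 0.49,"hand": 1},
    {"tx": 0,"ty": 0,"tz": 0.3,"ax": 0,"ay": 0,"az": 0.49,"hand": 1},
    {"tx": 0,"ty": 0,"tz": 0.3,"ax": 0,"ay": 0,"az": 0.49,"hand": 1},
    {"tx": 0,"ty": 0,"tz": 0.3,"ax": 0,"ay": 0,"az": 0.49,"hand": 1},
    {"tx": 0,"ty": 0,"tz": 0.3,"ax": 0,"ay": 0,"az": 0.49,"hand": 1},
    {"tx": 0,"ty": 0,"tz": 0.3,"ax": 0,"ay": 0,"az": 0.49,"hand": 1},
    {"tx": 0,"ty": 0,"tz": 0.3,"ax": 0,"ay": 0,"az": 0.49,"hand": 1}
  ]
}}

```text
clock: 2.1
tcp_pos: [0.466, 0.4083, 0.1541]
eef_rot: [0.995, 0.102, -0.0, 0.0]
wrist_force: [-0.3, -0.1, 0.3]
grip_width: 0.0919
gripper_force: 0.0
```

```bash
python3 to.py .466 .407 .054 -79
```

```text
clk 2.1 tcp [0.466  0.4083 0.1541] yaw -78.29 tilt z [-0.001 -0.    -1.   ] F [-0.3 -0.1  0.3] w 0.0919 gf 0.0 j6 1.89
t [-0.001  0.006  0.501] a [0.    0.001 0.008]
```

{"name": "jog_arm", "arguments": {
  "increments": [
    {"tx": 0,"ty": 0.005,"tz": 0.15,"ax": 0,"ay": 0,"az": 0.008,"hand": 1},
    {"tx": 0,"ty": 0.005,"tz": 0.3,"ax": 0,"ay": 0,"az": 0.008,"hand": 1},
    {"tx": 0,"ty": 0.005,"tz": 0.4,"ax": 0,"ay": 0,"az": 0.008,"hand": 1},
    {"tx": 0,"ty": 0.005,"tz": 0.5,"ax": 0,"ay": 0,"az": 0.008,"hand": 1},
    {"tx": 0,"ty": 0.005,"tz": 0.5,"ax": 0,"ay": 0,"az": 0.008,"hand": 1}
  ]
}}

```text
clock: 2.52
tcp_pos: [0.4631, 0.4055, 0.0496]
eef_rot: [0.995, 0.096, -0.004, 0.002]
wrist_force: [-0.8, -0.2, 0.3]
grip_width: 0.0919
gripper_force: 0.0
```

{"name": "jog_arm", "arguments": {
  "increments": [
    {"tx": 0,"ty": 0,"tz": 0,"ax": 0,"ay": 0,"az": 0,"hand": 0.55},
    {"tx": 0,"ty": 0,"tz": 0,"ax": 0,"ay": 0,"az": 0,"hand": 0.55},
    {"tx": 0,"ty": 0,"tz": 0,"ax": 0,"ay": 0,"az": 0,"hand": 0.55},
    {"tx": 0,"ty": 0,"tz": 0,"ax": 0,"ay": 0,"az": 0,"hand": 0.55},
    {"tx": 0,"ty": 0,"tz": 0,"ax": 0,"ay": 0,"az": 0,"hand": 0.55},
    {"tx": 0,"ty": 0,"tz": 0,"ax": 0,"ay": 0,"az": 0,"hand": 0.55}
  ],
  "squeeze": 12
}}

```text
clock: 3.02
tcp_pos: [0.4673, 0.4081, 0.056]
eef_rot: [0.995, 0.095, 0.001, -0.001]
wrist_force: [0.9, 0.7, 3.2]
grip_width: 0.0609
gripper_force: 12.0
```

```bash
python3 to.py .466 .407 .054 -79
```

```text
clk 3.02 tcp [0.4673 0.4081 0.056 ] yaw -79.12 tilt z [ 0.002  0.001 -1.   ] F [0.9 0.7 3.2] w 0.0609 gf 12.0 j6 1.9
t [-0.008  0.004  0.01 ] a [-0.001 -0.001 -0.001]
```

{"name": "jog_arm", "arguments": {
  "increments": [
    {"tx": 0,"ty": 0,"tz": -0.1,"ax": 0,"ay": 0,"az": 0,"hand": 0.55},
    {"tx": 0,"ty": 0,"tz": -0.25,"ax": 0,"ay": 0,"az": 0,"hand": 0.55},
    {"tx": 0,"ty": 0,"tz": -0.4,"ax": 0,"ay": 0,"az": -0.07,"hand": 0.55},
    {"tx": 0,"ty": 0,"tz": -0.55,"ax": 0,"ay": 0,"az": -0.14,"hand": 0.55},
    {"tx": 0,"ty": 0,"tz": -0.58,"ax": 0,"ay": 0,"az": -0.21,"hand": 0.55},
    {"tx": 0,"ty": 0,"tz": -0.58,"ax": 0,"ay": 0,"az": -0.28,"hand": 0.55},
    {"tx": 0,"ty": 0,"tz": -0.58,"ax": 0,"ay": 0,"az": -0.35,"hand": 0.55},
    {"tx": 0,"ty": 0,"tz": -0.58,"ax": 0,"ay": 0,"az": -0.42,"hand": 0.55}
  ],
  "squeeze": 15
}}

```text
clock: 3.68
tcp_pos: [0.4664, 0.4074, 0.1708]
eef_rot: [0.91, 0.415, 0.0, 0.0]
wrist_force: [1.0, -0.5, -1.4]
grip_width: 0.0603
gripper_force: 15.0
```

```bash
python3 to.py .5033 .1048 .17 10.4
```

```text
clk 3.68 tcp [0.4664 0.4074 0.1708] yaw -41.02 tilt z [ 0. -0. -1.] F [ 1.  -0.5 -1.4] w 0.0603 gf 15.0 j6 1.24
t [-1.02   1.132  0.004] a [ 0.     0.    -0.571]
```

{"name": "jog_arm", "arguments": {
  "increments": [
    {"tx": -0.08,"ty": 0.09,"tz": 0,"ax": 0,"ay": 0,"az": -0.07,"hand": 0.55},
    {"tx": -0.19,"ty": 0.21,"tz": 0,"ax": 0,"ay": 0,"az": -0.15,"hand": 0.55},
    {"tx": -0.3,"ty": 0.33,"tz": 0,"ax": 0,"ay": 0,"az": -0.23,"hand": 0.55},
    {"tx": -0.41,"ty": 0.45,"tz": 0,"ax": 0,"ay": 0,"az": -0.31,"hand": 0.55},
    {"tx": -0.52,"ty": 0.57,"tz": 0,"ax": 0,"ay": 0,"az": -0.39,"hand": 0.55},
    {"tx": -0.63,"ty": 0.69,"tz": 0,"ax": 0,"ay": 0,"az": -0.47,"hand": 0.55},
    {"tx": -0.7,"ty": 0.78,"tz": 0,"ax": 0,"ay": 0,"az": -0.54,"hand": 0.55},
    {"tx": -0.75,"ty": 0.83,"tz": 0,"ax": 0,"ay": 0,"az": -0.571,"hand": 0.55}
  ]
}}

```text
clock: 4.35
tcp_pos: [0.4923, 0.1827, 0.1706]
eef_rot: [0.641, 0.767, -0.0, 0.0]
wrist_force: [-0.4, 0.3, -1.2]
grip_width: 0.0603
gripper_force: 15.0
```

```bash
python3 to.py .5033 .1048 .17 10.4
```

```text
clk 4.35 tcp [0.4923 0.1827 0.1706] yaw 10.25 tilt z [ 0.    -0.001 -1.   ] F [-0.4  0.3 -1.2] w 0.0603 gf 15.0 j6 -0.05
t [-0.393 -0.015  0.003] a [-0.     0.001 -0.002]
```

{"name": "jog_arm", "arguments": {
  "increments": [
    {"tx": -0.15,"ty": -0.01,"tz": 0.05,"ax": 0,"ay": 0,"az": 0,"hand": 0.55},
    {"tx": -0.28,"ty": -0.01,"tz": 0.1,"ax": 0,"ay": 0,"az": 0,"hand": 0.55},
    {"tx": -0.38,"ty": -0.015,"tz": 0.2,"ax": 0,"ay": 0,"az": 0,"hand": 0.55},
    {"tx": -0.393,"ty": -0.015,"tz": 0.3,"ax": 0,"ay": 0,"az": 0,"hand": 0.55},
    {"tx": -0.393,"ty": -0.015,"tz": 0.3,"ax": 0,"ay": 0,"az": 0,"hand": 0.55},
    {"tx": -0.393,"ty": -0.015,"tz": 0.3,"ax": 0,"ay": 0,"az": 0,"hand": 0.55}
  ]
}}

```text
clock: 4.85
tcp_pos: [0.5017, 0.1073, 0.1098]
eef_rot: [0.643, 0.766, -0.001, -0.001]
wrist_force: [0.5, -0.0, -1.0]
grip_width: 0.0607
gripper_force: 15.0
```

```bash
cat > look.py <<'E'
import sys; from m import *
n=sys.argv[1]; x,y,z0=map(float,sys.argv[2:5])
c=cam('scene'); W=cloud(c); u,v=map(int,proj(c,(x,y,z0+.04)))
np.savez('pics/%s.npz'%n,**c)
cv2.imwrite('pics/%s.png'%n,cv2.resize(c['img'][v-45:v+45,u-60:u+60],(800,600),interpolation=cv2.INTER_CUBIC)); print('origin',u-60,v-45,'scale 6.667')
E
python3 to.py .5033 .1048 .075 10.4; python3 look.py hold .5033 .1048 .055
```

```text
clk 4.85 tcp [0.5017 0.1073 0.1098] yaw 10.02 tilt z [-0.003  0.    -1.   ] F [ 0.5 -0.  -1. ] w 0.0607 gf 15.0 j6 -0.2
t [-0.014  0.006  0.174] a [-0.002 -0.001 -0.004]
origin 177 172 scale 6.667
```

View pics/hold.png

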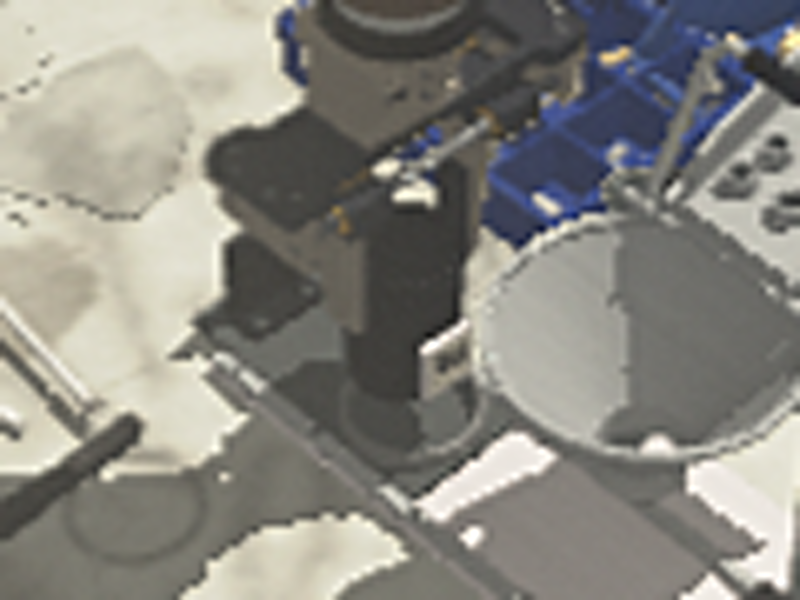

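The jar is held over the pocket. The bright label holder is at crop x 422–468, and its top corners are at (422,347) and (468,322), facing down-right toward the reader. I'll cast those corners at the known height.

Run:
```python
from m import *
c=dict(np.load('pics/hold.npz')); W=cloud(c)
m=box(W,.46,.55,.04,.15,.06,.1); g=c['img'].mean(2)
lab=m&(g>105); v,u=np.nonzero(lab); print(len(u),u.min(),u.max(),v.min(),v.max(),W[lab].mean(0))
q=W[lab]; X=q[:,:2]-np.median(q[:,:2],0); vv=np.linalg.svd(X)[2][1]; print('depth normal',np.degrees(np.arctan2(vv[1],vv[0])))
P=lambda a,b,h:ray(c,177+(a+.0)/6.667-.5,172+b/6.667-.5,h)
a,b=P(420,345,.098),P(470,321,.098); a2,b2=P(421,400,.062),P(470,372,.062)
for A,B in((a,b),(a2,b2)):
    d=B-A; n=np.array([d[1],-d[0]]); print(A.round(4),B.round(4),np.linalg.norm(d[:2]),'normal',np.degrees(np.arctan2(n[1],n[0])),'axis',((A+B)[:2]/2-n/np.linalg.norm(n)*.034).round(4))
k=box(W,.44,.56,.05,.17,.058,.105)&(g<80)&(W[...,1]<.125); print('dark wall fit r30',circ(W[k],.030),k.sum())
```

```text
51 240 247 220 231 [0.50431478 0.07510598 0.08334695]
depth normal -79.41738369259943
[0.4926 0.0789 0.098 ] [0.5218 0.0788 0.098 ] 0.02914256832109906 normal -90.16569115987744 axis [0.5073 0.1129]
[0.4908 0.0757 0.062 ] [0.5213 0.0779 0.062 ] 0.03059473160657404 normal -85.93880287268517 axis [0.5036 0.1107]
dark wall fit r30 [0.50125275 0.1087421 ] 121
```

{"name": "jog_arm", "arguments": {
  "increments": [
    {"tx": -0.004,"ty": 0.003,"tz": 0.06,"ax": 0,"ay": 0,"az": 0,"hand": 0.55},
    {"tx": -0.004,"ty": 0.003,"tz": 0.12,"ax": 0,"ay": 0,"az": 0,"hand": 0.55},
    {"tx": -0.004,"ty": 0.003,"tz": 0.16,"ax": 0,"ay": 0,"az": 0,"hand": 0.55},
    {"tx": -0.004,"ty": 0.003,"tz": 0.19,"ax": 0,"ay": 0,"az": 0,"hand": 0.55},
    {"tx": -0.004,"ty": 0.003,"tz": 0.19,"ax": 0,"ay": 0,"az": 0,"hand": 0.55},
    {"tx": -0.004,"ty": 0.003,"tz": 0.19,"ax": 0,"ay": 0,"az": 0,"hand": 0.55}
  ]
}}

```text
clock: 5.4
tcp_pos: [0.5033, 0.1067, 0.0723]
eef_rot: [0.642, 0.766, -0.0, -0.0]
wrist_force: [-1.7, -0.1, -0.6]
grip_width: 0.0608
gripper_force: 15.0
```

```bash
python3 to.py .5033 .1048 .0695 10.4
```

```text
clk 5.4 tcp [0.5033 0.1067 0.0723] yaw 10.07 tilt z [-0.001 -0.    -1.   ] F [-1.7 -0.1 -0.6] w 0.0608 gf 15.0 j6 -0.2
t [-0.01  -0.002  0.014] a [-0.    -0.    -0.004]
```

{"name": "jog_arm", "arguments": {
  "increments": [
    {"tx": -0.005,"ty": 0,"tz": 0.01,"ax": 0,"ay": 0,"az": 0,"hand": 0.55},
    {"tx": -0.005,"ty": 0,"tz": 0.014,"ax": 0,"ay": 0,"az": 0,"hand": 0.55},
    {"tx": -0.005,"ty": 0,"tz": 0.014,"ax": 0,"ay": 0,"az": 0,"hand": 0.55}
  ]
}}

```text
clock: 5.65
tcp_pos: [0.5043, 0.1057, 0.0707]
eef_rot: [0.642, 0.766, 0.0, 0.0]
wrist_force: [-1.3, 0.8, 4.3]
grip_width: 0.0607
gripper_force: 15.0
```

{"name": "jog_arm", "arguments": {
  "increments": [
    {"tx": 0,"ty": 0,"tz": 0,"ax": 0,"ay": 0,"az": 0,"hand": 0.75},
    {"tx": 0,"ty": 0,"tz": 0,"ax": 0,"ay": 0,"az": 0,"hand": 0.85},
    {"tx": 0,"ty": 0,"tz": 0,"ax": 0,"ay": 0,"az": 0,"hand": 1},
    {"tx": 0,"ty": 0,"tz": -0.15,"ax": 0,"ay": 0,"az": 0,"hand": 1},
    {"tx": 0,"ty": 0,"tz": -0.35,"ax": 0,"ay": 0,"az": 0,"hand": 1},
    {"tx": 0,"ty": 0,"tz": -0.55,"ax": 0,"ay": 0,"az": 0,"hand": 1},
    {"tx": 0,"ty": 0,"tz": -0.7,"ax": 0,"ay": 0,"az": 0,"hand": 1},
    {"tx": 0,"ty": 0,"tz": -0.7,"ax": 0,"ay": 0,"az": 0,"hand": 1}
  ]
}}

```text
clock: 6.32
tcp_pos: [0.5079, 0.1055, 0.2175]
eef_rot: [0.642, 0.766, 0.004, 0.005]
wrist_force: [1.0, -0.2, 0.5]
grip_width: 0.092
gripper_force: 0.0
```

```bash
python3 to.py; python3 look.py set1 .503 .105 .013
cat > lab.py <<'E'
import sys; from m import *
c=dict(np.load('pics/%s.npz'%sys.argv[1])); x,y=map(float,sys.argv[2:4]); W=cloud(c); g=c['img'].mean(2)
k=box(W,x-.05,x+.05,y-.05,y+.05,.062,.102)&(g<85); j=circ(W[k],.0295); 
rim=box(W,x-.05,x+.05,y-.05,y+.05,.09,.105); print('jar',j.round(4),k.sum(),'rim mean',W[rim].mean(0).round(4))
m=box(W,x-.05,x+.05,y-.05,y+.0,.022,.06)&(g>100)&(np.hypot(W[...,0]-j[0],W[...,1]-j[1])>.028); q=W[m]
k,l,st,ce=cv2.connectedComponentsWithStats(m.astype('u1')); i=1+np.argmax(st[1:,4]); m=l==i; q=W[m]
print('n',len(q),st[i],q.mean(0).round(4)); X=q[:,:2]-np.median(q[:,:2],0); v=np.linalg.svd(X)[2][1]
d=q.mean(0)[:2]-j; print('normal',np.degrees(np.arctan2(v[1],v[0])),'dir from axis',np.degrees(np.arctan2(d[1],d[0])),np.hypot(*d))
E
python3 lab.py set1 .503 .105
```

```text
clk 6.32 tcp [0.5079 0.1055 0.2175] yaw 10.06 tilt z [ 0.013 -0.    -1.   ] F [ 1.  -0.2  0.5] w 0.092 gf 0.0 j6 -0.2
origin 177 181 scale 6.667
jar [0.5027 0.1077] 272 rim mean [0.5035 0.1061 0.0961]
n 64 [240 227  10  14  64] [0.5093 0.0743 0.0404]
normal -69.38387270630811 dir from axis -78.80494505829176 0.03400887814217945
```

View pics/set1.png

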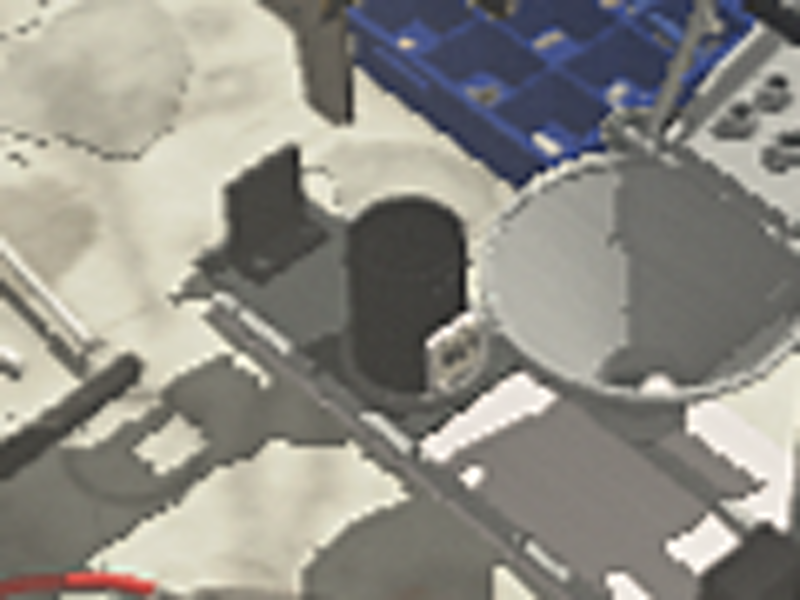

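The jar stands upright in the pocket, with its label at crop x 428–487, y 312–398. The label's top corners are at (428,345) and (487,312), facing the reader. I'll check the angle numerically.

Run:
```python
from m import *
def corners(name,ou,ov,pts):
    c=dict(np.load('pics/%s.npz'%name))
    for (a,b,h),(a2,b2,_) in pts:
        A,B=[ray(c,ou+x/6.667-.5,ov+y/6.667-.5,h) for x,y in((a,b),(a2,b2))]
        d=B-A; n=np.array([d[1],-d[0]]); print(name,A.round(4),B.round(4),round(np.linalg.norm(d[:2]),4),'normal',np.degrees(np.arctan2(n[1],n[0])).round(1),'axis',((A+B)[:2]/2-n/np.linalg.norm(n)*.034).round(4))
corners('set1',177,181,[((427,345,.057),(488,313,.057)),((427,399,.021),(488,366,.021))])
c=dict(np.load('pics/set1.npz'))
print('silhouette axis: jar mid at z=.09', [ray(c,177+x/6.667-.5,181+y/6.667-.5,.098).round(4) for x,y in((347,222),(468,222))])
v0,u0=180,177
g=c['img'].mean(2).astype(int); print(g[226:243,238:254])
```

```text
set1 [0.4938 0.075  0.057 ] [0.531  0.0761 0.057 ] 0.0371 normal -88.4 axis [0.5114 0.1095]
set1 [0.4912 0.0715 0.021 ] [0.5291 0.0728 0.021 ] 0.0379 normal -88.0 axis [0.509  0.1061]
silhouette axis: jar mid at z=.09 [array([0.4854, 0.1346, 0.098 ]), array([0.5356, 0.1015, 0.098 ])]
[[ 64  63  63  63  62  62  61  56  42 150 203 172 181 189 177 172]
 [ 64  62  62  63  61  61  60  46  36 148 189 152 147 181 178 173]
 [ 65  63  63  62  60  54  45 103 216 252 196 183 143 173 186 178]
 [ 62  63  61  59  50  40 100 229 208 213 165 138 132 132 173 185]
 [ 63  61  59  47  86 219 254 191 128 129 134 122 131 155 183 192]
 [ 63  60  50 108 231 213 195 157 144 107 100 135 115 105 112 177]
 [ 63  58  66 237 191 133 147 113 119  96  93 138 107  94  92 110]
 [ 61  59  68 143 150 125 106  91  92 135 122 144 113  99 101  95]
 [ 64  59  71 115 148 100  67  84  87 140 142 146 108  97 102 101]
 [ 63  59  64 115 151 107  82 134 146 149 139 130 108 102 105 101]
 [ 62  62  63 115 136 144 146 152 133 123 145 115  99 102 107  72]
 [ 63  62  56 115 137 148 148 111 111 146 122  88  95  90  68 154]
 [ 60  60  59 114 148 191 127 124 156 120  93  96  76 120 222 237]
 [ 61  59  54 105 107 146 149 117 102  91  99  65 112 219 235 231]
 [ 89  87 123 137 108  99  99  89  89  82  63 214 236 233 228 225]
 [ 89  87  94  97  87  84  75  80  73  72 212 239 233 228 226 225]
 [ 82  81  79  76  87  89 104  66  63 209 236 229 227 227 227 228]]
```

Run:
```python
from m import *
c=dict(np.load('pics/set1.npz'))
j=np.array([.5035,.1065])
for th in(-70,-75,-80,-85,-90,-95):
    t=np.radians(th); n=np.array([np.cos(t),np.sin(t)]); e=np.array([-n[1],n[0]])
    out=[]
    for s in(-.016,.016):
        for h in(.057,.021): out.append(np.round(proj(c,[*(j+n*.034+e*s),h]),1))
    a=out[0];b=out[2]; print(th,[o.tolist() for o in out],'slope',((b[1]-a[1])/(b[0]-a[0])).round(3),'w',b[0]-a[0])
print('rim px', proj(c,[*j,.098]))
d=c['img'].astype(int).mean(2)
print([ (r, np.nonzero(d[r,225:252]<72)[0][[0,-1]]+225) for r in range(212,228,3)])
for z in(.07,.098): print([np.round(proj(c,[j[0]+.03*np.cos(a),j[1]+.03*np.sin(a),z]),1).tolist() for a in(np.radians(58-90-122+180+0),np.radians(-32),np.radians(148))])
```

```text
-70 [[243.1, 232.6], [243.1, 239.7], [248.8, 226.8], [248.8, 233.9]] slope -1.018 w 5.700000000000017
-75 [[242.2, 232.9], [242.3, 240.0], [248.6, 227.5], [248.5, 234.6]] slope -0.844 w 6.400000000000006
-80 [[241.3, 233.2], [241.4, 240.3], [248.3, 228.2], [248.2, 235.3]] slope -0.714 w 7.0
-85 [[240.3, 233.4], [240.4, 240.5], [247.9, 228.9], [247.9, 236.0]] slope -0.592 w 7.599999999999994
-90 [[239.4, 233.5], [239.4, 240.6], [247.4, 229.5], [247.4, 236.6]] slope -0.5 w 8.0
-95 [[238.4, 233.6], [238.5, 240.7], [246.9, 230.1], [246.9, 237.2]] slope -0.412 w 8.5
rim px (np.float64(237.71718562374923), np.float64(216.75842208643047))
[(212, array([233, 243])), (215, array([229, 245])), (218, array([229, 246])), (221, array([230, 246])), (224, array([230, 246])), (227, array([230, 246]))]
[[242.4, 216.9], [246.8, 222.4], [228.8, 222.7]]
[[242.4, 211.1], [246.8, 216.6], [228.6, 216.9]]
```

The edge slope puts the label normal at about −80°, against a target of −79.6°. Next I go behind the push plate with the fingers closed.

```bash
python3 to.py .4752 .2573 .2 10.4
```

```text
clk 6.37 tcp [0.5063 0.1055 0.214 ] yaw 10.05 tilt z [ 0.008 -0.    -1.   ] F [ 1.  -0.2  0.2] w 0.0916 gf 0.0 j6 -0.2
t [ 0.775 -0.021  0.068] a [ 0.005  0.001 -0.004]
```

{"name": "jog_arm", "arguments": {
  "increments": [
    {"tx": 0.15,"ty": 0,"tz": 0,"ax": 0,"ay": 0,"az": 0,"hand": 0},
    {"tx": 0.35,"ty": 0,"tz": 0,"ax": 0,"ay": 0,"az": 0,"hand": 0},
    {"tx": 0.55,"ty": 0,"tz": 0,"ax": 0,"ay": 0,"az": 0,"hand": 0},
    {"tx": 0.7,"ty": 0,"tz": 0,"ax": 0,"ay": 0,"az": 0,"hand": 0},
    {"tx": 0.78,"ty": 0,"tz": 0,"ax": 0,"ay": 0,"az": 0,"hand": 0},
    {"tx": 0.78,"ty": 0,"tz": 0,"ax": 0,"ay": 0,"az": 0,"hand": 0},
    {"tx": 0.78,"ty": 0,"tz": 0,"ax": 0,"ay": 0,"az": 0,"hand": 0}
  ]
}}

```text
clock: 6.95
tcp_pos: [0.4755, 0.2593, 0.2081]
eef_rot: [0.642, 0.767, -0.001, -0.001]
wrist_force: [0.4, -0.1, -0.5]
grip_width: 0.0476
gripper_force: 0.0
```

```bash
python3 to.py .4752 .2573 .045 10.4
```

```text
clk 6.95 tcp [0.4755 0.2593 0.2081] yaw 10.15 tilt z [-0.003 -0.001 -1.   ] F [ 0.4 -0.1 -0.5] w 0.0476 gf 0.0 j6 0.1
t [-0.009 -0.001  0.816] a [-0.002  0.001 -0.003]
```

{"name": "jog_arm", "arguments": {
  "increments": [
    {"tx": 0,"ty": 0,"tz": 0.15,"ax": 0,"ay": 0,"az": 0,"hand": 0},
    {"tx": 0,"ty": 0,"tz": 0.35,"ax": 0,"ay": 0,"az": 0,"hand": 0},
    {"tx": 0,"ty": 0,"tz": 0.55,"ax": 0,"ay": 0,"az": 0,"hand": 0},
    {"tx": 0,"ty": 0,"tz": 0.72,"ax": 0,"ay": 0,"az": 0,"hand": 0},
    {"tx": 0,"ty": 0,"tz": 0.81,"ax": 0,"ay": 0,"az": 0,"hand": 0},
    {"tx": 0,"ty": 0,"tz": 0.81,"ax": 0,"ay": 0,"az": 0,"hand": 0},
    {"tx": 0,"ty": 0,"tz": 0.81,"ax": 0,"ay": 0,"az": 0,"hand": 0}
  ]
}}

```text
clock: 7.53
tcp_pos: [0.4758, 0.2578, 0.0468]
eef_rot: [0.643, 0.766, -0.001, -0.001]
wrist_force: [-0.3, 0.1, -0.3]
grip_width: 0.001
gripper_force: 0.0
```

{"name": "jog_arm", "arguments": {
  "increments": [
    {"tx": -0.03,"ty": 0,"tz": 0,"ax": 0,"ay": 0,"az": -0.003,"hand": 0},
    {"tx": -0.06,"ty": 0,"tz": 0,"ax": 0,"ay": 0,"az": -0.003,"hand": 0},
    {"tx": -0.08,"ty": 0,"tz": 0,"ax": 0,"ay": 0,"az": -0.003,"hand": 0},
    {"tx": -0.1,"ty": 0,"tz": 0,"ax": 0,"ay": 0,"az": -0.003,"hand": 0},
    {"tx": -0.115,"ty": 0,"tz": 0,"ax": 0,"ay": 0,"az": -0.003,"hand": 0},
    {"tx": -0.13,"ty": 0,"tz": 0,"ax": 0,"ay": 0,"az": -0.003,"hand": 0},
    {"tx": -0.145,"ty": 0,"tz": 0,"ax": 0,"ay": 0,"az": -0.003,"hand": 0},
    {"tx": -0.16,"ty": 0,"tz": 0,"ax": 0,"ay": 0,"az": -0.003,"hand": 0}
  ]
}}

```text
clock: 8.2
tcp_pos: [0.4823, 0.2279, 0.0482]
eef_rot: [0.641, 0.768, 0.001, -0.0]
wrist_force: [-0.9, 1.9, 2.1]
grip_width: 0.0003
gripper_force: 1.1
```

```bash
python3 to.py .5078 .0803 .045 10.4
```

```text
clk 8.2 tcp [0.4823 0.2279 0.0482] yaw 10.32 tilt z [ 0.001  0.001 -1.   ] F [-0.9  1.9  2.1] w 0.0003 gf 1.1 j6 0.03
t [-0.749 -0.007  0.015] a [ 0.    -0.001 -0.001]
```

{"name": "jog_arm", "arguments": {
  "increments": [
    {"tx": -0.025,"ty": 0,"tz": 0,"ax": 0,"ay": 0,"az": 0,"hand": 0},
    {"tx": -0.05,"ty": 0,"tz": 0,"ax": 0,"ay": 0,"az": 0,"hand": 0},
    {"tx": -0.075,"ty": 0,"tz": 0,"ax": 0,"ay": 0,"az": 0,"hand": 0},
    {"tx": -0.1,"ty": 0,"tz": 0,"ax": 0,"ay": 0,"az": 0,"hand": 0},
    {"tx": -0.125,"ty": 0,"tz": 0,"ax": 0,"ay": 0,"az": 0,"hand": 0},
    {"tx": -0.15,"ty": 0,"tz": 0,"ax": 0,"ay": 0,"az": 0,"hand": 0},
    {"tx": -0.175,"ty": 0,"tz": 0,"ax": 0,"ay": 0,"az": 0,"hand": 0},
    {"tx": -0.2,"ty": 0,"tz": 0,"ax": 0,"ay": 0,"az": 0,"hand": 0}
  ]
}}

```text
clock: 8.87
tcp_pos: [0.4895, 0.1879, 0.0478]
eef_rot: [0.641, 0.768, 0.0, 0.0]
wrist_force: [2.6, 3.1, 1.3]
grip_width: 0.0005
gripper_force: 1.2
```

{"name": "jog_arm", "arguments": {
  "increments": [
    {"tx": -0.025,"ty": 0,"tz": 0,"ax": 0,"ay": 0,"az": 0,"hand": 0},
    {"tx": -0.05,"ty": 0,"tz": 0,"ax": 0,"ay": 0,"az": 0,"hand": 0},
    {"tx": -0.075,"ty": 0,"tz": 0,"ax": 0,"ay": 0,"az": 0,"hand": 0},
    {"tx": -0.1,"ty": 0,"tz": 0,"ax": 0,"ay": 0,"az": 0,"hand": 0},
    {"tx": -0.125,"ty": 0,"tz": 0,"ax": 0,"ay": 0,"az": 0,"hand": 0},
    {"tx": -0.15,"ty": 0,"tz": 0,"ax": 0,"ay": 0,"az": 0,"hand": 0},
    {"tx": -0.175,"ty": 0,"tz": 0,"ax": 0,"ay": 0,"az": 0,"hand": 0},
    {"tx": -0.2,"ty": 0,"tz": 0,"ax": 0,"ay": 0,"az": 0,"hand": 0}
  ]
}}

```text
clock: 9.53
tcp_pos: [0.4964, 0.1485, 0.0477]
eef_rot: [0.641, 0.768, -0.0, -0.0]
wrist_force: [1.7, 2.6, -0.8]
grip_width: 0.0003
gripper_force: 1.2
```

{"name": "jog_arm", "arguments": {
  "increments": [
    {"tx": -0.025,"ty": 0,"tz": 0,"ax": 0,"ay": 0,"az": 0,"hand": 0},
    {"tx": -0.05,"ty": 0,"tz": 0,"ax": 0,"ay": 0,"az": 0,"hand": 0},
    {"tx": -0.075,"ty": 0,"tz": 0,"ax": 0,"ay": 0,"az": 0,"hand": 0},
    {"tx": -0.1,"ty": 0,"tz": 0,"ax": 0,"ay": 0,"az": 0,"hand": 0},
    {"tx": -0.125,"ty": 0,"tz": 0,"ax": 0,"ay": 0,"az": 0,"hand": 0},
    {"tx": -0.15,"ty": 0,"tz": 0,"ax": 0,"ay": 0,"az": 0,"hand": 0},
    {"tx": -0.175,"ty": 0,"tz": 0,"ax": 0,"ay": 0,"az": 0,"hand": 0},
    {"tx": -0.2,"ty": 0,"tz": 0,"ax": 0,"ay": 0,"az": 0,"hand": 0}
  ]
}}

```text
clock: 10.2
tcp_pos: [0.5036, 0.1092, 0.0478]
eef_rot: [0.641, 0.768, -0.0, -0.0]
wrist_force: [2.4, 3.2, -1.5]
grip_width: 0.0004
gripper_force: 1.2
```

```bash
python3 to.py .5078 .0803 .045 10.4
```

```text
clk 10.2 tcp [0.5036 0.1092 0.0478] yaw 10.32 tilt z [-0. -0. -1.] F [ 2.4  3.2 -1.5] w 0.0004 gf 1.2 j6 -0.2
t [-0.146 -0.005  0.014] a [-0.    -0.    -0.001]
```

{"name": "jog_arm", "arguments": {
  "increments": [
    {"tx": -0.02,"ty": 0,"tz": 0,"ax": 0,"ay": 0,"az": 0,"hand": 0},
    {"tx": -0.04,"ty": 0,"tz": 0,"ax": 0,"ay": 0,"az": 0,"hand": 0},
    {"tx": -0.06,"ty": 0,"tz": 0,"ax": 0,"ay": 0,"az": 0,"hand": 0},
    {"tx": -0.08,"ty": 0,"tz": 0,"ax": 0,"ay": 0,"az": 0,"hand": 0},
    {"tx": -0.095,"ty": 0,"tz": 0,"ax": 0,"ay": 0,"az": 0,"hand": 0},
    {"tx": -0.11,"ty": 0,"tz": 0,"ax": 0,"ay": 0,"az": 0,"hand": 0},
    {"tx": -0.12,"ty": 0,"tz": 0,"ax": 0,"ay": 0,"az": 0,"hand": 0},
    {"tx": -0.13,"ty": 0,"tz": 0,"ax": 0,"ay": 0,"az": 0,"hand": 0}
  ]
}}

```text
clock: 10.87
tcp_pos: [0.5082, 0.0839, 0.0478]
eef_rot: [0.641, 0.768, -0.0, -0.0]
wrist_force: [1.5, 2.3, -0.2]
grip_width: 0.0006
gripper_force: 1.1
```

{"name": "jog_arm", "arguments": {
  "increments": [
    {"tx": -0.01,"ty": 0,"tz": 0,"ax": 0,"ay": 0,"az": 0,"hand": 0},
    {"tx": -0.02,"ty": 0,"tz": 0,"ax": 0,"ay": 0,"az": 0,"hand": 0},
    {"tx": -0.025,"ty": 0,"tz": 0,"ax": 0,"ay": 0,"az": 0,"hand": 0}
  ]
}}

```text
clock: 11.12
tcp_pos: [0.5087, 0.0813, 0.0478]
eef_rot: [0.641, 0.767, 0.002, -0.002]
wrist_force: [1.0, 14.0, 2.5]
grip_width: 0.0007
gripper_force: 6.9
```

Force rose to 14 N at the predicted stop position, so the slide is home. I'll back off and look.

{"name": "jog_arm", "arguments": {
  "increments": [
    {"tx": -0.005,"ty": 0,"tz": 0,"ax": 0,"ay": 0,"az": 0,"hand": 0},
    {"tx": -0.005,"ty": 0,"tz": 0,"ax": 0,"ay": 0,"az": 0,"hand": 0},
    {"tx": 0.05,"ty": 0,"tz": 0,"ax": 0,"ay": 0,"az": 0,"hand": 0},
    {"tx": 0.18,"ty": 0,"tz": 0,"ax": 0,"ay": 0,"az": 0,"hand": 0},
    {"tx": 0.3,"ty": 0,"tz": 0,"ax": 0,"ay": 0,"az": 0,"hand": 0},
    {"tx": 0.4,"ty": 0,"tz": -0.1,"ax": 0,"ay": 0,"az": 0,"hand": 0},
    {"tx": 0.45,"ty": 0,"tz": -0.3,"ax": 0,"ay": 0,"az": 0,"hand": 0},
    {"tx": 0.45,"ty": 0,"tz": -0.5,"ax": 0,"ay": 0,"az": 0,"hand": 0}
  ]
}}

```text
clock: 11.78
tcp_pos: [0.4902, 0.169, 0.1472]
eef_rot: [0.64, 0.769, -0.002, -0.002]
wrist_force: [0.6, 0.3, -0.3]
grip_width: 0.0006
gripper_force: 0.0
```

{"name": "jog_arm", "arguments": {
  "increments": [
    {"tx": 0.1,"ty": 0,"tz": -0.2,"ax": 0,"ay": 0,"az": 0,"hand": 0},
    {"tx": 0.2,"ty": 0,"tz": -0.4,"ax": 0,"ay": 0,"az": 0,"hand": 0},
    {"tx": 0.2,"ty": 0,"tz": -0.6,"ax": 0,"ay": 0,"az": 0,"hand": 0},
    {"tx": 0.2,"ty": 0,"tz": -0.8,"ax": 0,"ay": 0,"az": 0,"hand": 0},
    {"tx": 0.2,"ty": 0,"tz": -1,"ax": 0,"ay": 0,"az": 0,"hand": 0},
    {"tx": 0.2,"ty": 0,"tz": -1,"ax": 0,"ay": 0,"az": 0,"hand": 0}
  ]
}}

```text
clock: 12.28
tcp_pos: [0.4886, 0.2074, 0.3576]
eef_rot: [0.641, 0.768, 0.005, 0.005]
wrist_force: [0.0, 0.0, 1.8]
grip_width: 0.0002
gripper_force: 0.0
```

```bash
python3 to.py; python3 look.py home .5313 -.0476 .013
python3 - <<'E'
from m import *
c=dict(np.load('pics/home.npz')); W=cloud(c); q=W[box(W,.46,.56,.04,.16,.06,.075)]; print('plate top',q.mean(0).round(4),len(q),'expect centre',(.5313-.181*.115,-.0476+.9835*.115))
g=c['img'].mean(2); lab=box(W,.48,.58,-.11,-.0,.02,.06)&(g>95)
k,l,st,ce=cv2.connectedComponentsWithStats(lab.astype('u1'));
for i in range(1,k):
    if st[i,4]>5: print(st[i],W[l==i].mean(0).round(4))
j=np.array([.5313,-.0476])
for th in(-70,-75,-80,-85,-90):
    t=np.radians(th); n=np.array([np.cos(t),np.sin(t)]); e=np.array([-n[1],n[0]])
    out=[proj(c,[*(j+n*.034+e*s),h]) for s in(-.016,.016) for h in(.057,.021)]
    print(th,np.round(out,1).tolist(),'slope',round((out[2][1]-out[0][1])/(out[2][0]-out[0][0]),2))
E
```

```text
clk 12.28 tcp [0.4886 0.2074 0.3576] yaw 10.33 tilt z [ 0.015  0.001 -1.   ] F [0.  0.  1.8] w 0.0002 gf 0.0 j6 -0.01
origin 211 207 scale 6.667
plate top [0.5053 0.0642 0.0667] 38 expect centre (0.510485, 0.0655025)
[274 255   9  13  67] [ 0.5365 -0.076   0.0404]
-70 [[277.7, 260.0], [277.1, 267.0], [283.3, 253.5], [282.6, 260.5]] slope -1.16
-75 [[276.8, 260.3], [276.2, 267.3], [283.1, 254.3], [282.4, 261.3]] slope -0.96
-80 [[275.8, 260.6], [275.2, 267.6], [282.8, 255.0], [282.1, 262.1]] slope -0.8
-85 [[274.8, 260.8], [274.3, 267.9], [282.5, 255.8], [281.8, 262.8]] slope -0.66
-90 [[273.8, 261.0], [273.3, 268.0], [282.0, 256.5], [281.3, 263.5]] slope -0.55
```

View pics/home.png

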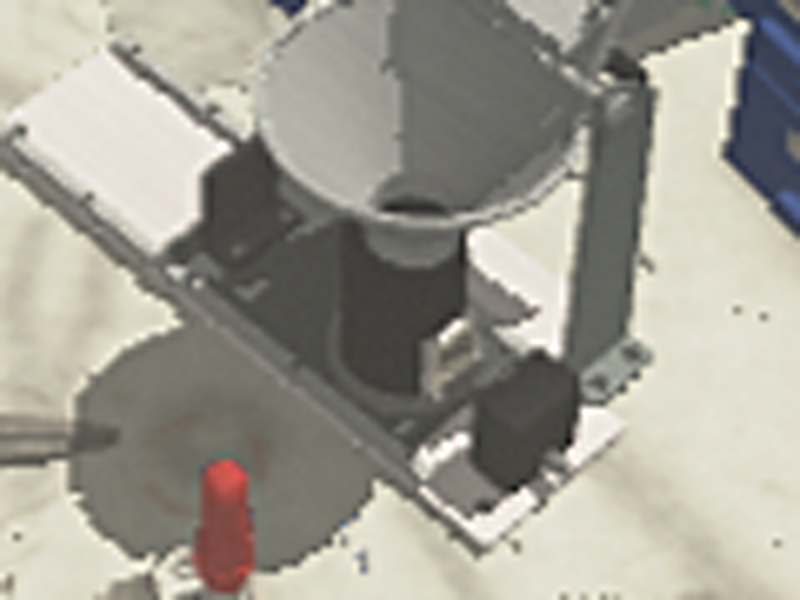

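The slide is home. The plate top and label, with its front at crop x 438–483, match a label normal of about −78°. Next is the bail, and I'll check for obstacles around it first.

```bash
python3 - <<'E'
from m import *
O=np.array([.5313,-.0476]); a=np.radians(10.4); ex=np.array([np.cos(a),np.sin(a)]); ey=np.array([-np.sin(a),np.cos(a)])
for x,z in((.092,.36),(-.0125,.257)): print(x,(O+x*ex).round(4),z)
for n in('top0','scene0'):
    W=cloud(dict(np.load('pics/%s.npz'%n))); P=(W[...,:2]-O); X=P@ex; Y=P@ey; 
    m=(W[...,2]>.2)&(X>.03)&(X<.3)&(abs(Y)<.16); 
    for lo in np.arange(.04,.3,.02):
        k=m&(X>=lo)&(X<lo+.02)
        if k.sum(): print(n,lo.round(2),'zmax',W[k][:,2].max().round(3),'y',Y[k].min().round(3),Y[k].max().round(3))
    k=m&(W[...,2]>.27)&(X<.13); print('bail X,Y,z',X[k].mean().round(4),Y[k].min().round(4),Y[k].max().round(4),np.percentile(W[k][:,2],[50,95]).round(4))
E
python3 to.py .6218 -.031 .36 10.4
```

```text
0.092 [ 0.6218 -0.031 ] 0.36
-0.0125 [ 0.519  -0.0499] 0.257
top0 0.04 zmax 0.23 y -0.071 0.07
top0 0.06 zmax 0.271 y -0.066 0.066
top0 0.08 zmax 0.288 y -0.053 0.052
top0 0.1 zmax 0.233 y -0.047 0.049
top0 0.12 zmax 0.233 y -0.051 0.052
top0 0.14 zmax 0.237 y -0.156 0.055
top0 0.16 zmax 0.234 y -0.157 0.056
top0 0.18 zmax 0.217 y -0.16 -0.016
top0 0.2 zmax 0.218 y -0.16 -0.023
top0 0.22 zmax 0.219 y -0.159 -0.022
top0 0.24 zmax 0.218 y -0.16 -0.027
top0 0.26 zmax 0.22 y -0.16 -0.031
top0 0.28 zmax 0.217 y -0.16 -0.037
bail X,Y,z 0.0902 -0.0527 0.0517 [0.283  0.2867]
scene0 0.04 zmax 0.225 y -0.07 0.072
scene0 0.06 zmax 0.265 y -0.065 0.07
scene0 0.08 zmax 0.291 y -0.058 0.062
scene0 0.1 zmax 0.279 y -0.047 0.05
scene0 0.12 zmax 0.236 y -0.051 0.052
scene0 0.14 zmax 0.235 y -0.154 0.055
scene0 0.16 zmax 0.237 y -0.157 0.059
scene0 0.18 zmax 0.219 y -0.159 -0.021
scene0 0.2 zmax 0.219 y -0.159 -0.021
scene0 0.22 zmax 0.219 y -0.16 -0.021
scene0 0.24 zmax 0.22 y -0.16 -0.021
scene0 0.26 zmax 0.219 y -0.16 -0.031
scene0 0.28 zmax 0.221 y -0.16 -0.035
bail X,Y,z 0.0913 -0.0511 0.0535 [0.283  0.2879]
clk 12.33 tcp [0.4877 0.2071 0.3534] yaw 10.32 tilt z [ 0.01  0.   -1.  ] F [-1.  -0.2 -0.4] w 0.0007 gf 0.0 j6 -0.01
t [-1.291  0.447 -0.027] a [ 0.006  0.001 -0.001]
```

{"name": "jog_arm", "arguments": {
  "increments": [
    {"tx": -0.1,"ty": 0.03,"tz": -0.03,"ax": 0,"ay": 0,"az": 0,"hand": 0.38},
    {"tx": -0.25,"ty": 0.08,"tz": -0.06,"ax": 0,"ay": 0,"az": 0,"hand": 0.38},
    {"tx": -0.42,"ty": 0.14,"tz": -0.06,"ax": 0,"ay": 0,"az": 0,"hand": 0.38},
    {"tx": -0.58,"ty": 0.2,"tz": -0.06,"ax": 0,"ay": 0,"az": 0,"hand": 0.38},
    {"tx": -0.74,"ty": 0.25,"tz": -0.06,"ax": 0,"ay": 0,"az": 0,"hand": 0.38},
    {"tx": -0.88,"ty": 0.31,"tz": -0.06,"ax": 0,"ay": 0,"az": 0,"hand": 0.38},
    {"tx": -0.98,"ty": 0.35,"tz": -0.06,"ax": 0,"ay": 0,"az": 0,"hand": 0.38},
    {"tx": -1,"ty": 0.4,"tz": -0.06,"ax": 0,"ay": 0,"az": 0,"hand": 0.38}
  ]
}}

```text
clock: 13.0
tcp_pos: [0.6003, 0.0208, 0.3571]
eef_rot: [0.642, 0.766, -0.002, -0.001]
wrist_force: [0.2, 0.7, -0.0]
grip_width: 0.0345
gripper_force: 0.0
```

```bash
python3 to.py .6218 -.031 .36 10.4
```

```text
clk 13.0 tcp [0.6003 0.0208 0.3571] yaw 10.07 tilt z [-0.005 -0.002 -1.   ] F [ 0.2  0.7 -0. ] w 0.0345 gf 0.0 j6 -0.34
t [-0.274  0.061 -0.015] a [-0.003  0.001 -0.004]
```

{"name": "jog_arm", "arguments": {
  "increments": [
    {"tx": -0.12,"ty": 0.03,"tz": 0,"ax": 0,"ay": 0,"az": -0.003,"hand": 0.38},
    {"tx": -0.24,"ty": 0.055,"tz": 0,"ax": 0,"ay": 0,"az": -0.003,"hand": 0.38},
    {"tx": -0.274,"ty": 0.06,"tz": 0,"ax": 0,"ay": 0,"az": -0.003,"hand": 0.38},
    {"tx": -0.274,"ty": 0.06,"tz": 0,"ax": 0,"ay": 0,"az": -0.003,"hand": 0.38},
    {"tx": -0.274,"ty": 0.06,"tz": 0,"ax": 0,"ay": 0,"az": -0.003,"hand": 0.38}
  ]
}}

```text
clock: 13.42
tcp_pos: [0.6214, -0.0268, 0.3585]
eef_rot: [0.639, 0.769, -0.001, -0.001]
wrist_force: [-0.5, -0.8, -0.1]
grip_width: 0.0347
gripper_force: 0.0
```

```bash
python3 to.py .6218 -.031 .257 10.4
```

```text
clk 13.42 tcp [ 0.6214 -0.0268  0.3585] yaw 10.56 tilt z [-0.002  0.001 -1.   ] F [-0.5 -0.8 -0.1] w 0.0347 gf 0.0 j6 -0.42
t [-0.021 -0.     0.508] a [-0.001 -0.001  0.002]
```

{"name": "jog_arm", "arguments": {
  "increments": [
    {"tx": -0.015,"ty": 0,"tz": 0.1,"ax": 0,"ay": 0,"az": 0,"hand": 0.38},
    {"tx": -0.015,"ty": 0,"tz": 0.2,"ax": 0,"ay": 0,"az": 0,"hand": 0.38},
    {"tx": -0.015,"ty": 0,"tz": 0.28,"ax": 0,"ay": 0,"az": 0,"hand": 0.38},
    {"tx": -0.015,"ty": 0,"tz": 0.34,"ax": 0,"ay": 0,"az": 0,"hand": 0.38},
    {"tx": -0.015,"ty": 0,"tz": 0.4,"ax": 0,"ay": 0,"az": 0,"hand": 0.38},
    {"tx": -0.015,"ty": 0,"tz": 0.45,"ax": 0,"ay": 0,"az": 0,"hand": 0.38},
    {"tx": -0.015,"ty": 0,"tz": 0.5,"ax": 0,"ay": 0,"az": 0,"hand": 0.38},
    {"tx": -0.015,"ty": 0,"tz": 0.5,"ax": 0,"ay": 0,"az": 0,"hand": 0.38}
  ]
}}

```text
clock: 14.08
tcp_pos: [0.6216, -0.0296, 0.2575]
eef_rot: [0.639, 0.769, -0.001, -0.002]
wrist_force: [-1.0, 0.2, 0.3]
grip_width: 0.0348
gripper_force: 0.0
```

```bash
python3 to.py .519 -.0499 .257 10.4
python3 - <<'E'
from h import *
c=cam('scene'); u,v=map(int,proj(c,(.6,-.04,.26))); im=c['img'][v-45:v+45,u-60:u+60]; cv2.imwrite('pics/bail.png',cv2.resize(im,(640,480),interpolation=cv2.INTER_CUBIC))
E
```

```text
clk 14.08 tcp [ 0.6216 -0.0296  0.2575] yaw 10.61 tilt z [-0.003  0.001 -1.   ] F [-1.   0.2  0.3] w 0.0348 gf 0.0 j6 -0.43
t [-0.005 -0.523  0.004] a [-0.002 -0.001  0.002]
```

View pics/bail.png

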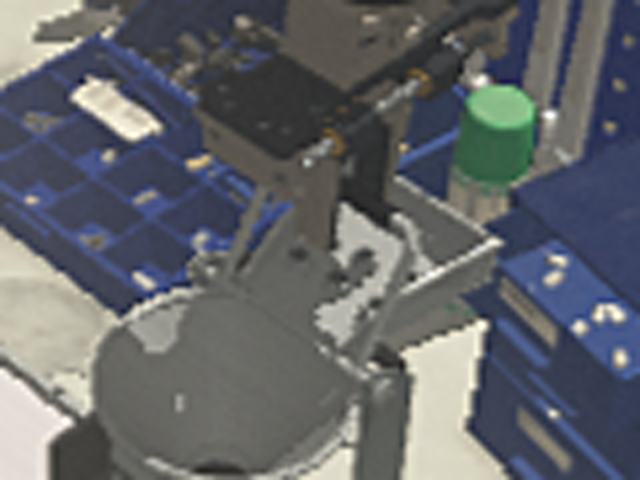

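The front finger, at crop (318,200), is in front of the bail and the rear one is behind it. Pulling slowly now.

{"name": "jog_arm", "arguments": {
  "increments": [
    {"tx": 0,"ty": -0.02,"tz": 0,"ax": 0,"ay": 0,"az": 0,"hand": 0.38},
    {"tx": 0,"ty": -0.04,"tz": 0,"ax": 0,"ay": 0,"az": 0,"hand": 0.38},
    {"tx": 0,"ty": -0.055,"tz": 0,"ax": 0,"ay": 0,"az": 0,"hand": 0.38},
    {"tx": 0,"ty": -0.07,"tz": 0,"ax": 0,"ay": 0,"az": 0,"hand": 0.38},
    {"tx": 0,"ty": -0.085,"tz": 0,"ax": 0,"ay": 0,"az": 0,"hand": 0.38},
    {"tx": 0,"ty": -0.1,"tz": 0,"ax": 0,"ay": 0,"az": 0,"hand": 0.38},
    {"tx": 0,"ty": -0.115,"tz": 0,"ax": 0,"ay": 0,"az": 0,"hand": 0.38},
    {"tx": 0,"ty": -0.13,"tz": 0,"ax": 0,"ay": 0,"az": 0,"hand": 0.38}
  ]
}}

```text
clock: 14.8
tcp_pos: [0.5989, -0.0351, 0.2625]
eef_rot: [0.639, 0.769, 0.002, 0.003]
wrist_force: [4.8, 0.8, 4.0]
grip_width: 0.0351
gripper_force: 2.3
```

{"name": "jog_arm", "arguments": {
  "increments": [
    {"tx": 0,"ty": -0.015,"tz": 0,"ax": 0,"ay": 0,"az": 0,"hand": 0.38},
    {"tx": 0,"ty": -0.03,"tz": 0,"ax": 0,"ay": 0,"az": 0,"hand": 0.38},
    {"tx": 0,"ty": -0.045,"tz": 0,"ax": 0,"ay": 0,"az": 0,"hand": 0.38},
    {"tx": 0,"ty": -0.06,"tz": 0,"ax": 0,"ay": 0,"az": 0,"hand": 0.38},
    {"tx": 0,"ty": -0.07,"tz": 0,"ax": 0,"ay": 0,"az": 0,"hand": 0.38},
    {"tx": 0,"ty": -0.08,"tz": 0,"ax": 0,"ay": 0,"az": 0,"hand": 0.38},
    {"tx": 0,"ty": -0.09,"tz": 0,"ax": 0,"ay": 0,"az": 0,"hand": 0.38},
    {"tx": 0,"ty": -0.1,"tz": 0,"ax": 0,"ay": 0,"az": 0,"hand": 0.38}
  ]
}}

```text
clock: 15.47
tcp_pos: [0.5769, -0.0385, 0.2595]
eef_rot: [0.639, 0.769, -0.0, -0.0]
wrist_force: [2.9, -0.0, 2.7]
grip_width: 0.0347
gripper_force: 1.4
```

{"name": "jog_arm", "arguments": {
  "increments": [
    {"tx": 0,"ty": -0.01,"tz": 0,"ax": 0,"ay": 0,"az": 0,"hand": 0.38},
    {"tx": 0,"ty": -0.02,"tz": 0,"ax": 0,"ay": 0,"az": 0,"hand": 0.38},
    {"tx": 0,"ty": -0.03,"tz": 0,"ax": 0,"ay": 0,"az": 0,"hand": 0.38},
    {"tx": 0,"ty": -0.04,"tz": 0,"ax": 0,"ay": 0,"az": 0,"hand": 0.38},
    {"tx": 0,"ty": -0.05,"tz": 0,"ax": 0,"ay": 0,"az": 0,"hand": 0.38},
    {"tx": 0,"ty": -0.06,"tz": 0,"ax": 0,"ay": 0,"az": 0,"hand": 0.38},
    {"tx": 0,"ty": -0.07,"tz": 0,"ax": 0,"ay": 0,"az": 0,"hand": 0.38},
    {"tx": 0,"ty": -0.08,"tz": 0,"ax": 0,"ay": 0,"az": 0,"hand": 0.38}
  ]
}}

```text
clock: 16.13
tcp_pos: [0.5613, -0.0415, 0.2597]
eef_rot: [0.639, 0.769, -0.0, -0.0]
wrist_force: [1.6, 0.5, 1.6]
grip_width: 0.0351
gripper_force: 1.1
```

```bash
python3 to.py .519 -.0499 .257 10.4
```

```text
clk 16.13 tcp [ 0.5613 -0.0415  0.2597] yaw 10.6 tilt z [-0.  0. -1.] F [1.6 0.5 1.6] w 0.0351 gf 1.1 j6 -0.47
t [-0.003 -0.215  0.013] a [-0.    -0.     0.002]
```

{"name": "jog_arm", "arguments": {
  "increments": [
    {"tx": 0,"ty": -0.01,"tz": 0,"ax": 0,"ay": 0,"az": 0,"hand": 0.38},
    {"tx": 0,"ty": -0.02,"tz": 0,"ax": 0,"ay": 0,"az": 0,"hand": 0.38},
    {"tx": 0,"ty": -0.035,"tz": 0,"ax": 0,"ay": 0,"az": 0,"hand": 0.38},
    {"tx": 0,"ty": -0.05,"tz": 0,"ax": 0,"ay": 0,"az": 0,"hand": 0.38},
    {"tx": 0,"ty": -0.065,"tz": 0,"ax": 0,"ay": 0,"az": 0,"hand": 0.38},
    {"tx": 0,"ty": -0.08,"tz": 0,"ax": 0,"ay": 0,"az": 0,"hand": 0.38},
    {"tx": 0,"ty": -0.095,"tz": 0,"ax": 0,"ay": 0,"az": 0,"hand": 0.38},
    {"tx": 0,"ty": -0.11,"tz": 0,"ax": 0,"ay": 0,"az": 0,"hand": 0.38}
  ]
}}

```text
clock: 16.8
tcp_pos: [0.5396, -0.0455, 0.2597]
eef_rot: [0.639, 0.769, -0.0, -0.0]
wrist_force: [1.0, 0.9, -1.2]
grip_width: 0.035
gripper_force: 1.1
```

{"name": "jog_arm", "arguments": {
  "increments": [
    {"tx": 0,"ty": -0.015,"tz": 0.01,"ax": 0,"ay": 0,"az": 0,"hand": 0.38},
    {"tx": 0,"ty": -0.03,"tz": 0.01,"ax": 0,"ay": 0,"az": 0,"hand": 0.38},
    {"tx": 0,"ty": -0.045,"tz": 0.01,"ax": 0,"ay": 0,"az": 0,"hand": 0.38},
    {"tx": 0,"ty": -0.06,"tz": 0.01,"ax": 0,"ay": 0,"az": 0,"hand": 0.38},
    {"tx": 0,"ty": -0.075,"tz": 0.01,"ax": 0,"ay": 0,"az": 0,"hand": 0.38},
    {"tx": 0,"ty": -0.09,"tz": 0.01,"ax": 0,"ay": 0,"az": 0,"hand": 0.38},
    {"tx": 0,"ty": -0.09,"tz": 0.01,"ax": 0,"ay": 0,"az": 0,"hand": 0.38},
    {"tx": 0,"ty": -0.09,"tz": 0.01,"ax": 0,"ay": 0,"az": 0,"hand": 0.38}
  ]
}}

```text
clock: 17.47
tcp_pos: [0.522, -0.0489, 0.2581]
eef_rot: [0.639, 0.769, -0.0, -0.0]
wrist_force: [0.1, -0.0, 1.3]
grip_width: 0.035
gripper_force: 0.3
```

```bash
python3 to.py .519 -.0499 .257 10.4
```

```text
clk 17.47 tcp [ 0.522  -0.0489  0.2581] yaw 10.58 tilt z [-0. -0. -1.] F [ 0.1 -0.   1.3] w 0.035 gf 0.3 j6 -0.51
t [-0.002 -0.016  0.005] a [-0.     0.     0.002]
```

{"name": "jog_arm", "arguments": {
  "increments": [
    {"tx": 0,"ty": -0.01,"tz": 0,"ax": 0,"ay": 0,"az": 0,"hand": 0.38},
    {"tx": 0,"ty": -0.02,"tz": 0,"ax": 0,"ay": 0,"az": 0,"hand": 0.38},
    {"tx": 0,"ty": -0.025,"tz": 0,"ax": 0,"ay": 0,"az": 0,"hand": 0.38},
    {"tx": 0,"ty": -0.025,"tz": 0,"ax": 0,"ay": 0,"az": 0,"hand": 0.38},
    {"tx": 0,"ty": -0.025,"tz": 0,"ax": 0,"ay": 0,"az": 0,"hand": 0.38},
    {"tx": 0,"ty": -0.025,"tz": 0,"ax": 0,"ay": 0,"az": 0,"hand": 0.38},
    {"tx": 0,"ty": -0.025,"tz": 0,"ax": 0,"ay": 0,"az": 0,"hand": 0.38},
    {"tx": 0,"ty": -0.025,"tz": 0,"ax": 0,"ay": 0,"az": 0,"hand": 0.38}
  ]
}}

```text
clock: 18.13
tcp_pos: [0.5189, -0.0495, 0.2578]
eef_rot: [0.639, 0.769, 0.002, 0.001]
wrist_force: [7.7, 1.7, -4.6]
grip_width: 0.0352
gripper_force: 4.3
```

```bash
python3 to.py .6218 -.031 .257 10.4
python3 - <<'E'
from h import *
ims=[]
for n,p in(('scene',(.55,-.04,.18)),('top',(.55,-.04,.2))):
    c=cam(n); u,v=map(int,proj(c,p)); h=50 if n=='scene' else 40; im=c['img'][v-h:v+h,u-h:u+h]; ims.append(cv2.resize(im,(400,400),interpolation=cv2.INTER_CUBIC))
cv2.imwrite('pics/tip.png',np.hstack(ims))
E
```

```text
clk 18.13 tcp [ 0.5189 -0.0495  0.2578] yaw 10.6 tilt z [ 0.004  0.001 -1.   ] F [ 7.7  1.7 -4.6] w 0.0352 gf 4.3 j6 -0.51
t [-0.004  0.523  0.006] a [0.003 0.    0.002]
```

View pics/tip.png

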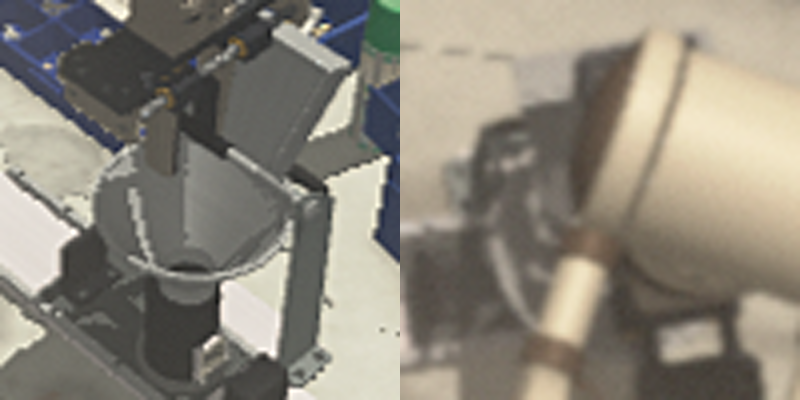

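The pan is on its stop. Its visible part and the visible part of the funnel are empty. I'll let the pan back down, guided by the fingers.

{"name": "jog_arm", "arguments": {
  "increments": [
    {"tx": 0,"ty": 0.015,"tz": 0,"ax": 0,"ay": 0,"az": 0,"hand": 0.38},
    {"tx": 0,"ty": 0.035,"tz": 0,"ax": 0,"ay": 0,"az": 0,"hand": 0.38},
    {"tx": 0,"ty": 0.06,"tz": 0,"ax": 0,"ay": 0,"az": 0,"hand": 0.38},
    {"tx": 0,"ty": 0.085,"tz": 0,"ax": 0,"ay": 0,"az": 0,"hand": 0.38},
    {"tx": 0,"ty": 0.11,"tz": 0,"ax": 0,"ay": 0,"az": 0,"hand": 0.38},
    {"tx": 0,"ty": 0.135,"tz": 0,"ax": 0,"ay": 0,"az": 0,"hand": 0.38},
    {"tx": 0,"ty": 0.16,"tz": 0,"ax": 0,"ay": 0,"az": 0,"hand": 0.38},
    {"tx": 0,"ty": 0.185,"tz": 0,"ax": 0,"ay": 0,"az": 0,"hand": 0.38}
  ]
}}

```text
clock: 18.9
tcp_pos: [0.5544, -0.0428, 0.2579]
eef_rot: [0.639, 0.769, 0.0, 0.0]
wrist_force: [0.6, -0.5, 0.5]
grip_width: 0.0352
gripper_force: 0.5
```

{"name": "jog_arm", "arguments": {
  "increments": [
    {"tx": 0,"ty": 0.025,"tz": 0,"ax": 0,"ay": 0,"az": 0,"hand": 0.38},
    {"tx": 0,"ty": 0.05,"tz": 0,"ax": 0,"ay": 0,"az": 0,"hand": 0.38},
    {"tx": 0,"ty": 0.075,"tz": 0,"ax": 0,"ay": 0,"az": 0,"hand": 0.38},
    {"tx": 0,"ty": 0.1,"tz": 0,"ax": 0,"ay": 0,"az": 0,"hand": 0.38},
    {"tx": 0,"ty": 0.125,"tz": 0,"ax": 0,"ay": 0,"az": 0,"hand": 0.38},
    {"tx": 0,"ty": 0.15,"tz": 0,"ax": 0,"ay": 0,"az": 0,"hand": 0.38},
    {"tx": 0,"ty": 0.17,"tz": 0,"ax": 0,"ay": 0,"az": 0,"hand": 0.38},
    {"tx": 0,"ty": 0.19,"tz": 0,"ax": 0,"ay": 0,"az": 0,"hand": 0.38}
  ]
}}

```text
clock: 19.57
tcp_pos: [0.5914, -0.0358, 0.2575]
eef_rot: [0.639, 0.769, -0.0, -0.0]
wrist_force: [2.0, -0.2, -2.0]
grip_width: 0.0349
gripper_force: 0.7
```

{"name": "jog_arm", "arguments": {
  "increments": [
    {"tx": 0,"ty": 0.02,"tz": 0,"ax": 0,"ay": 0,"az": 0,"hand": 0.38},
    {"tx": 0,"ty": 0.04,"tz": 0,"ax": 0,"ay": 0,"az": 0,"hand": 0.38},
    {"tx": 0,"ty": 0.06,"tz": 0,"ax": 0,"ay": 0,"az": 0,"hand": 0.38},
    {"tx": 0,"ty": 0.08,"tz": 0,"ax": 0,"ay": 0,"az": 0,"hand": 0.38},
    {"tx": 0,"ty": 0.1,"tz": 0,"ax": 0,"ay": 0,"az": 0,"hand": 0.38},
    {"tx": 0,"ty": 0.12,"tz": 0,"ax": 0,"ay": 0,"az": 0,"hand": 0.38},
    {"tx": 0,"ty": 0.135,"tz": 0,"ax": 0,"ay": 0,"az": 0,"hand": 0.38},
    {"tx": 0,"ty": 0.145,"tz": 0,"ax": 0,"ay": 0,"az": 0,"hand": 0.38}
  ]
}}

```text
clock: 20.23
tcp_pos: [0.6198, -0.0307, 0.2579]
eef_rot: [0.639, 0.769, -0.0, -0.0]
wrist_force: [0.2, 0.7, 0.2]
grip_width: 0.0352
gripper_force: 0.0
```

```bash
python3 to.py .6218 -.031 .257 10.4
```

```text
clk 20.23 tcp [ 0.6198 -0.0307  0.2579] yaw 10.59 tilt z [-0. -0. -1.] F [0.2 0.7 0.2] w 0.0352 gf 0.0 j6 -0.43
t [-0.003  0.009  0.005] a [-0.     0.     0.002]
```

Now up and away to the left.

{"name": "jog_arm", "arguments": {
  "increments": [
    {"tx": 0,"ty": 0.005,"tz": -0.1,"ax": 0,"ay": 0,"az": 0,"hand": 0.38},
    {"tx": 0,"ty": 0.005,"tz": -0.25,"ax": 0,"ay": 0,"az": 0,"hand": 0.38},
    {"tx": 0,"ty": 0.005,"tz": -0.4,"ax": 0,"ay": 0,"az": 0,"hand": 0.38},
    {"tx": 0,"ty": 0.005,"tz": -0.5,"ax": 0,"ay": 0,"az": 0,"hand": 0.38},
    {"tx": 0.2,"ty": -0.1,"tz": -0.55,"ax": 0,"ay": 0,"az": 0,"hand": 0.38},
    {"tx": 0.4,"ty": -0.2,"tz": -0.55,"ax": 0,"ay": 0,"az": 0,"hand": 0.38},
    {"tx": 0.6,"ty": -0.3,"tz": -0.55,"ax": 0,"ay": 0,"az": 0,"hand": 0.38},
    {"tx": 0.8,"ty": -0.4,"tz": -0.55,"ax": 0,"ay": 0,"az": 0,"hand": 0.38}
  ]
}}

```text
clock: 20.9
tcp_pos: [0.5186, 0.102, 0.3682]
eef_rot: [0.639, 0.769, 0.0, 0.0]
wrist_force: [0.6, 0.6, -0.2]
grip_width: 0.0348
gripper_force: 0.0
```

{"name": "jog_arm", "arguments": {
  "increments": [
    {"tx": 0.15,"ty": -0.15,"tz": 0,"ax": 0,"ay": 0,"az": 0,"hand": 0.38},
    {"tx": 0.3,"ty": -0.3,"tz": 0,"ax": 0,"ay": 0,"az": 0,"hand": 0.38},
    {"tx": 0.45,"ty": -0.4,"tz": 0,"ax": 0,"ay": 0,"az": 0,"hand": 0.38},
    {"tx": 0.6,"ty": -0.5,"tz": 0,"ax": 0,"ay": 0,"az": 0,"hand": 0.38},
    {"tx": 0.75,"ty": -0.5,"tz": 0,"ax": 0,"ay": 0,"az": 0,"hand": 0.38},
    {"tx": 0.9,"ty": -0.5,"tz": 0,"ax": 0,"ay": 0,"az": 0,"hand": 0.38},
    {"tx": 0.9,"ty": -0.5,"tz": 0,"ax": 0,"ay": 0,"az": 0,"hand": 0.38},
    {"tx": 0.9,"ty": -0.5,"tz": 0,"ax": 0,"ay": 0,"az": 0,"hand": 0.38}
  ]
}}

```text
clock: 21.57
tcp_pos: [0.3879, 0.2603, 0.368]
eef_rot: [0.638, 0.77, -0.0, 0.0]
wrist_force: [-0.8, -0.5, 0.6]
grip_width: 0.0351
gripper_force: 0.0
```

```bash
python3 to.py
python3 - <<'E'
from m import *
ims=[]
for n,p,h in(('scene',(.56,-.04,.15),55),('top',(.57,-.04,.2),40)):
    c=cam(n); np.savez('pics/end_%s.npz'%n,**c); u,v=map(int,proj(c,p)); print(n,u-h,v-h); im=c['img'][v-h:v+h,u-h:u+h]; ims.append(cv2.resize(im,(400,400),interpolation=cv2.INTER_CUBIC))
    W=cloud(c); q=W[box(W,.4,.65,-.15,.08,.262,.31)]; print('bail',q.mean(0).round(4))
cv2.imwrite('pics/end.png',np.hstack(ims))
E
```

```text
clk 21.57 tcp [0.3879 0.2603 0.368 ] yaw 10.76 tilt z [ 0. -0. -1.] F [-0.8 -0.5  0.6] w 0.0351 gf 0.0 j6 0.14
scene 224 171
bail [ 0.6205 -0.0323  0.2802]
top 257 149
bail [ 0.6194 -0.0311  0.2808]
```

View pics/end.png

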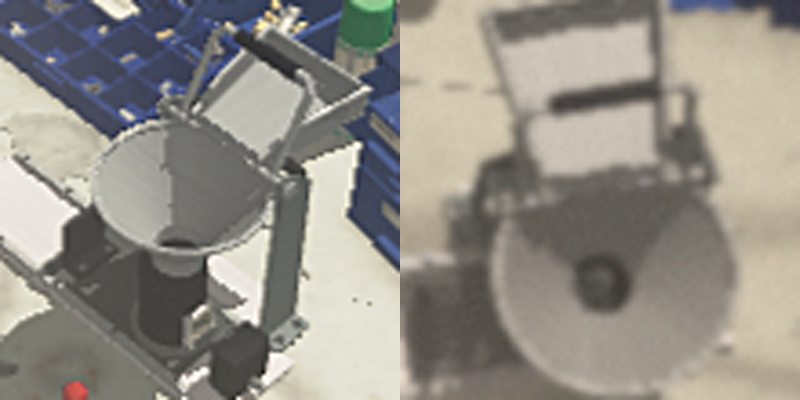

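The pan is empty and level and the funnel cone is clear. Something grey shows down the spout at (605,283). I'll check its depth and whether the label moved.

Run:
```python
from m import *
c=dict(np.load('pics/end_top.npz')); W=cloud(c); u,v=map(int,np.round(proj(c,(.5313,-.0476,.05)))); print((W[v-5:v+6,u-5:u+6,2]*1e3).round(0))
a=dict(np.load('pics/home.npz'))['img'][250:272,268:290].astype(int); b=dict(np.load('pics/end_scene.npz'))['img'][250:272,268:290].astype(int)
print('label diff',abs(a-b).mean().round(2),'shift',cv2.phaseCorrelate(a.mean(2),b.mean(2)))
d=np.abs(dict(np.load('pics/scene0.npz'))['img'].astype(int)-dict(np.load('pics/end_scene.npz'))['img']).max(2)>60
k,l,st,ce=cv2.connectedComponentsWithStats(d.astype('u1'))
for s in st[1:]:
    if s[4]>8 : print(s)
```

```text
[[134. 125. 123.  14.  18.  16.  26.  33.  21.  35.  51.]
 [128. 129.  18.  21.  18.  28.  34.  32.  34.  15.  33.]
 [128. 126.  37.  31.  30.  29.  30.  35.  33.  31.  16.]
 [128. 122.  35.  19.  26.  30.  28.  33.  37.  28.  14.]
 [128. 125.  38.  16.  23.  30.  23.  24.  34.  29.  17.]
 [129. 123.  33.  37.  34.  28.  12.  28.  27.  15.  18.]
 [131. 128.  28.  33.  31.  30.  23.  23.  31.  19.  19.]
 [134. 128. 124.  20.  14.  25.  21.  18.  25.  18.  21.]
 [135. 131. 128. 123.  12.  26.  15.  16.  24.  19.  16.]
 [137. 136. 128. 130. 123.  24.  27.  24.  30.  15.  17.]
 [144. 139. 133. 134. 126. 127. 124. 123. 124. 127. 128.]]
label diff 2.42 shift ((0.019271574778823464, 0.14763049477740253), 0.997137233955805)
[134   5  55  38 898]
[120  28  15  13  88]
[   0   32  162   67 3872]
[169  43  17   9  60]
[139  49   3   8  10]
[175  53   4   8  23]
[178  66   4   5  10]
[ 136   77   68   66 1584]
[159  78   7   4  12]
[ 23  80  39  42 460]
[  0  86  35  49 703]
[72 94  4  5 11]
[167  97   4   3   9]
[ 66 105  20  38 299]
[  0 137  15  14 109]
[ 62 141   6   9  18]
[ 81 153   5  11  22]
[170 169  26  30 497]
[   0  171   73   78 1746]
[  0 177   3   6   9]
[284 192  12  10  42]
[291 196  12  11  45]
[202 202  44  42 766]
[  0 218  19   8  56]
[143 231   7   7  16]
[239 237  22  14 127]
[273 237   6   3  14]
[276 241   6  10  21]
[262 242  19  24 255]
[103 244  12  16 102]
[113 246   3   8   9]
[   0  249   44   36 1293]
[246 251   4   3   9]
[277 258  11   9  57]
[105 261  15   7  34]
[256 262   6   6  10]
[ 76 264  24  25 137]
[122 266   4   9  16]
[251 266   8   8  35]
[268 267   7   6  30]
[ 83 268  30  43 413]
[ 42 316  24  22 287]
[ 63 375  20   9  87]
```

```bash
python3 -c "
from station import manip
print(manip.finish_job())"
```

```text
the job is handed in; nothing more can be done
None
```

I handed the job in at about 22 s of the 67 s allowed: the jar is home under the funnel with its label within about 4° of square to the reader, the pan is empty and back level, and the nuts are in the jar (I didn't count them there, but saw no strays).

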